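# Clear the welding bench: scrapers into the rack, parts into the tray, tray onto its stand

### The job

Clear the bench. Slide every scraper blade-first into the slotted rack until it is fully home, one to a slot; put every loose part lying just to the right of the long pipe (milled dropout plates, short tube offcut) into the open tray where it stands, and only then carry the tray level, with all the parts staying in it, over onto the stand and set it down inside the stand's bar frame. Leave the mug and the flux tin alone, and let go of everything.

Things in the scene. Friction and masses are not known exactly. Their poses are not given: they have to be found in the camera images.
- rack: scraper rack fixed to the table: beech block with grey steel cover, 84 mm deep (x) x 242 mm wide (y) x 70 mm high, three flat slots side by side in its front. Origin: centre of its underside; +x points into the slots, z up. A scraper is home when its shoulder meets the rack's front lips: its origin is then at about x = -99 mm, y = -75, 0 or +75 mm, z = 55 mm in the rack's frame
- rack_slot0 (a point): middle of the floor of the right (seen from the front) slot's mouth, in the rack's front face, x pointing in. The slot is 58 mm wide, 9 mm high (from this point up) and 79 mm deep; flared lips above and below the mouths stand 10 mm out in front of the face
- rack_slot1 (a point): middle of the floor of the middle slot's mouth, in the rack's front face, x pointing in. The slot is 58 mm wide, 9 mm high (from this point up) and 79 mm deep; flared lips above and below the mouths stand 10 mm out in front of the face
- rack_slot2 (a point): middle of the floor of the left slot's mouth, in the rack's front face, x pointing in. The slot is 58 mm wide, 9 mm high (from this point up) and 79 mm deep; flared lips above and below the mouths stand 10 mm out in front of the face
- scraper_0: flat scraper lying flat, 171 mm long: wooden handle 95 x 24 mm, 18 mm thick, then a steel blade 76 mm long, 50 mm wide, 4 mm thick, its underside flush with the handle's (last 10 mm 40 mm wide). Origin: centre of the handle's underside; +x towards the blade (shoulder at x = 47.5 mm, tip at 123.5 mm), z up. 160 g, balances 60 mm ahead of the origin. May be absent
- scraper_1: flat scraper lying flat, 171 mm long: wooden handle 95 x 24 mm, 18 mm thick, then a steel blade 76 mm long, 50 mm wide, 4 mm thick, its underside flush with the handle's (last 10 mm 40 mm wide). Origin: centre of the handle's underside; +x towards the blade (shoulder at x = 47.5 mm, tip at 123.5 mm), z up. 160 g, balances 60 mm ahead of the origin. May be absent
- scraper_2: flat scraper lying flat, 171 mm long: wooden handle 95 x 24 mm, 18 mm thick, then a steel blade 76 mm long, 50 mm wide, 4 mm thick, its underside flush with the handle's (last 10 mm 40 mm wide). Origin: centre of the handle's underside; +x towards the blade (shoulder at x = 47.5 mm, tip at 123.5 mm), z up. 160 g, balances 60 mm ahead of the origin. May be absent
- tray: open aluminium tray, 250 mm long (x) x 140 mm wide (y), walls 25 mm high, 3 mm thick, floor 3 mm, 0.3 kg, with a black upright grip post in the middle, 36 mm (x) x 16 mm (y), top at z = 65 mm. Free space of about 104 x 134 mm at either end beside the post. Origin: centre of the underside, z up. Starts on one side of the table; the stand is on the other
- stand: fixed steel stand: plate 286 x 176 x 4 mm with a round-bar frame, top at z = 14 mm, 270 (x) x 160 mm inside: 10 mm of play round the tray. Origin: centre of the underside. The tray sits with its underside at z = 4 mm, long side along the stand's x, either way round. A pipe fixed to the table lies between tray and stand, along x at y = -0.04 to -0.13 m, 32 mm high
- dropout_a: white milled plate (frame dropout) of uneven outline, 44 mm wide (x) by 80 mm long (y) by 8 mm thick, 60 g, lying flat on the table. Origin: centre of the underside. May be absent
- dropout_b: white milled plate (frame dropout) of uneven outline, 44 mm wide (x) by 80 mm long (y) by 8 mm thick, 60 g, lying flat on the table. Origin: centre of the underside. May be absent
- offcut: short white tube offcut with mitred ends, 44 mm diameter (x and z), 90 mm long (y), 150 g, lying on the table. Origin: centre of the underside. May be absent
- mug: blue-grey mug, 80 mm wide, 92 mm high, at the back left; bystander. Origin: centre of the underside
- flux_tin: round tin of flux, 75 mm wide, 48 mm high, at the back right of the pipe; bystander. Origin: centre of the underside

How it is judged:
By the outcome, as a careful person would: the job done as asked, in the order asked, and still so for the second after the job is handed in, with the robot touching nothing.
Of scraper_0, scraper_1, scraper_2, dropout_a, dropout_b, offcut only 5 to 6 are there at a start; the rules pass over those that are not, and their reading is None.
At some moment in a run one of scraper_0, scraper_1, scraper_2, dropout_a, dropout_b, offcut may be knocked a few centimetres aside while the robot is not near it.
Once in a run the grip may slacken for a moment while it holds something.
It also fails if it takes over 210 s, if anything falls off the work surface, if the arm or the gripper's body presses on something with over 40 N, if the wrist force passes 120 N, or if a joint passes its speed limit or range.

### The arm

A 6-joint arm with a two-finger parallel gripper is mounted at the origin on a cart in front of the work surface, level with it; the furniture and walls round the work are solid. World frame = base frame: x ahead of the robot, y to its left, z up, the work surface at z = 0. Lengths are in mm, angles in rad, forces in N, time in s.
With the tool pointing down it reaches from about 300 to 750 mm from the base axis. Payload 8.5 kg.
Tool frame: the origin (TCP) lies on the centre line of the jaws, within the pads' length; the fingertips stand ahead of it and the grasp point (between the pads) is the TCP (manip.nose_length is the z of the fingertips in the tool frame, in mm); z points along the fingers, y is the line along which they close (so a half turn about z gives the same grasp; the last joint's range is limited). The gripper opens to 88 mm and grips with 3 to 60 N. Pads are 18 mm wide; open, the fingers measure 123 mm over their backs; the gripper's body (75 mm by 187 mm) begins 45 mm behind the grasp point.
Start: joints at [-1.471, 0.381, 1.297, -0, 1.464, -0.215], TCP at [170.289, -522.955, 257.748] pointing down, gripper open.
Joint ranges: [-3.11, 3.11], [-0.89, 2.33], [0.22, 2.48], [-1.42, 4.56], [0.17, 2.85], [-2.88, 2.88]. Speed limits (rad/s): [2.39, 2.39, 3.14, 3.14, 3.14, 3.14].

### API

Orientations are given as a unit quaternion [x, y, z, w].
In Python, from plant import readout, vision, workorder, boxes_of, regions_of, tip_of, manip gives the robot as it stands.
- The arm moves only by the tool play_rows, never from a script. Its arguments are lists of equal length, an entry for each row: "delta_pos": the shift along the tool's x, y, z in cm, a list of three; "rot": the turn, a rotation vector about the tool's x, y, z in rad, a list of three. In form: {"delta_pos": [[x, y, z], ...], "rot": [[wx, wy, wz], ...]}. A call has exactly 8 rows; each row shifts and turns the commanded pose from where the row before left it, along the tool's axes as they then stand; what a row does not reach is not made up. A row lasts 1/10 s, in which the tool goes at most 50 mm and 8.59 degrees, less where a joint would pass 70% of its speed; a pose out of reach is approached as far as the arm can. A call is refused whole if a number of a shift passes 5 or a number of a turn 0.15, either way. A call with a gripper value outside its range is refused whole. "claw" is the closure in counts, from 0 (fully open) to 255 (shut), set as the call begins (left out, the last holds). The fingers move at their own pace and stop on an object; "grip_force" is the grip in N (left out, the last holds). Time passes only in rows, so rows that do not move let the fingers close, or fill a call up. It gives the time, the measured TCP pose, the force and the opening at its end, in the units of the state.
- readout.sense(): the state, without advancing time (a new reading comes with each control period).
- vision.get_image(name): name is "scene" or "top" or "wrist"; returns a dict with "img" (384x512x3 uint8, red, green, blue), "depth" (384x512 float32, mm along the optical axis (not along the pixel's ray), 0 where there is no reading), "fx", "fy", "cx", "cy" (pixels), "R" (3x3) and "t" (3): a world point X has camera coordinates R X + t. Camera axes: x right, y down, z forward; pixel columns grow to the right and rows downward; lengths in mm; the calibration is good to about 2 mm. A picture is of the moment at which its call begins.
- workorder.finish_job(): hands the job in, once; it reports no verdict.
Trained networks look in the newest picture that a camera, given by its name, has taken for a name from the list of things; names that differ only in an ending like _2 or _b are one class to them, and where a whole thing is asked for, a point or a joint stands for the part that bears it (a point fixed in the world has none). Each returns a list of dicts, best first, with "p" (0 to 1); they miss things now and then, are a little off and sometimes report something else, mostly with a low value. They report only what shows in the picture. A call takes as long as a camera call.
- boxes_of(target, camera): "bbox" ([left, top, right, bottom] in pixels, round what is visible of it).
- regions_of(target, camera): "pixels" (384x512 bool, what is visible of it) and "bbox" ([left, top, right, bottom] in pixels, round what is visible of it).
- tip_of(target, camera): "uv" ([column, row] in pixels: a listed point, or the origin of a listed thing).
The state is a dict: "t": time; "joint_pos": joint angles; "joint_velocities": joint speeds; "effort": joint torques, N m; "position": TCP position; "orientation": TCP orientation; "ft_force": force on the tool from outside, world axes, zero at the start; "torque": the same for the moment, N m; "gripper_width": opening from 0.0 (shut) to 1.0 (fully open).
Only numpy, scipy, OpenCV 4.12 (cv2) and the standard library are available. Lean on these libraries where they do the work, as an engineer would, in place of code of your own. Each camera call takes 0.05 s, during which the arm holds its last target. There are 200 camera calls.

## Working session

There is one attempt and no reset: what is moved stays moved. The work goes in short steps, Python scripts to look and compute and a tool call to move; the robot and the scene stay as the last step left them, time stands still between calls to the robot, and variables do not carry over. Pictures are saved under pics/ and viewed, on a budget of 14 in all, crops included, one or two more only if the job needs it, and the job is handed in when it is done.

Besides the shell and the picture viewer there is one more tool, called as name(argument=value, ...) on one line, values as JSON. play_rows: Moves the arm, as the interface text tells. Its arguments: {"type":"object","properties":{"delta_pos":{"type":"array"},"rot":{"type":"array"},"claw":{"type":"number"},"grip_force":{"type":"number"}},"required":["delta_pos","rot"]}

```bash
ls; mkdir -p pics
cat > h.py <<'E'
import numpy as np, cv2
from scipy.spatial.transform import Rotation as Ro
from plant import readout, vision, workorder, boxes_of, regions_of, tip_of, manip
def snap(cam,fn=None):
    f=vision.get_image(cam)
    if fn: cv2.imwrite('pics/'+fn,f['img'][:,:,::-1])
    return f
def w(f,uv,d):
    uv=np.atleast_2d(uv); d=np.broadcast_to(d,len(uv))
    c=np.c_[(uv[:,0]-f['cx'])/f['fx']*d,(uv[:,1]-f['cy'])/f['fy']*d,d]
    return (c-f['t'])@np.array(f['R'])
def cloud(f):
    v,u=np.mgrid[:384,:512]
    return w(f,np.c_[u.ravel(),v.ravel()],f['depth'].ravel()).reshape(384,512,3)
def onplane(f,uv,z):
    a=w(f,[uv],1.)[0]; b=w(f,[uv],2.)[0]; d=b-a; return a+d*(z-a[2])/d[2]
def st():
    s=readout.sense(); R=Ro.from_quat(s['orientation']).as_matrix()
    print('t',round(s['t'],2),'pos',np.round(s['position'],1),'x',np.round(R[:,0],3),'y',np.round(R[:,1],3),'z',np.round(R[:,2],3),'F',np.round(s['ft_force'],1),'w',round(s['gripper_width'],3),'q',np.round(s['joint_pos'],2))
    return s
E
python3 - <<'E'
from h import *
st(); print('nose',manip.nose_length)
for cam in ['top','scene']:
    f=snap(cam,cam+'0.png'); C=cloud(f)
    print(cam,'campos',np.round(-np.array(f['R']).T@f['t']))
    for n in ['rack','scraper_0','tray','stand','dropout_a','offcut','mug','flux_tin']:
        for r in regions_of(n,cam)[:4]:
            if r['p']<.3: continue
            m=r['pixels']&(f['depth']>0)
            P=C[m]
            if len(P)<5: continue
            c,(a,b),th=cv2.minAreaRect(P[:,:2].astype(np.float32))
            print(n,round(r['p'],2),'bb',np.round(r['bbox']),'ctr',np.round(c,1),'sz',round(a),round(b),'th',round(th,1),'med',np.round(np.median(P,0),1),'z95',round(np.percentile(P[:,2],95)))
    for n in ['rack_slot0','rack_slot1','rack_slot2']:
        for r in tip_of(n,cam)[:1]: print(n,round(r['p'],2),np.round(r['uv'],1),onplane(f,r['uv'],55).round(1))
E
```

```text
pics
t 0.0 pos [ 170.3 -522.7  257.1] x [0.951 0.31  0.   ] y [ 0.31  -0.951 -0.001] z [-0.     0.001 -1.   ] F [-0.5  0.   0.5] w 1.004 q [-1.47  0.38  1.3  -0.    1.46 -0.22]
nose 19.0
top campos [ 397.   16. 1131.]
scraper_0 0.96 bb [198. 202. 212. 257.] ctr [490.1 194.7] sz 168 51 th 3.9 med [510.1 195.4   5.5] z95 20
scraper_0 0.95 bb [250. 199. 269. 260.] ctr [496.8  35. ] sz 51 176 th 87.2 med [514.7  30.6   5.4] z95 20
scraper_0 0.74 bb [224. 203. 238. 261.] ctr [488.3 112.3] sz 167 52 th 0.7 med [510.5 113.2   5.2] z95 20
tray 0.73 bb [370. 199. 422. 286.] ctr [ 464.6 -375.8] sz 155 260 th 89.1 med [ 459.4 -371.3    3.5] z95 25
stand 0.62 bb [106. 186. 174. 288.] ctr [469.5 377. ] sz 186 297 th 88.5 med [463.7 376.3   4.3] z95 14
dropout_a 0.73 bb [310. 177. 340. 192.] ctr [ 629.3 -166.3] sz 41 78 th 11.9 med [ 628.1 -165.8    7.8] z95 11
dropout_a 0.55 bb [309. 211. 336. 228.] ctr [ 522.5 -160.6] sz 43 78 th 2.7 med [ 521.7 -157.6    7.9] z95 11
dropout_a 0.51 bb [223. 200. 237. 261.] ctr [490.  109.8] sz 171 55 th 1.9 med [510.3 111.6   5. ] z95 20
dropout_a 0.4 bb [249. 1
[... 1205 characters left out ...]
] z95 13
dropout_a 0.66 bb [294. 198. 310. 212.] ctr [ 526.  -154.9] sz 51 76 th 21.1 med [ 518.5 -151.9    6.8] z95 12
dropout_a 0.44 bb [278. 188. 294. 202.] ctr [ 629.6 -163. ] sz 43 82 th 14.5 med [ 626.5 -159.5    6.5] z95 11
offcut 0.65 bb [302. 208. 326. 229.] ctr [383.1 -51.5] sz 67 282 th 34.2 med [ 432.9 -125.8   38.6] z95 45
mug 0.77 bb [139. 209. 175. 244.] ctr [746.9 320.6] sz 119 149 th 46.6 med [701.9 338.4  60.5] z95 88
flux_tin 0.84 bb [259. 165. 281. 182.] ctr [ 786.1 -216.7] sz 73 158 th 53.7 med [ 743.  -184.7   40.8] z95 49
rack_slot0 0.75 [205.4 211.1] [673.5 166.1  55. ]
rack_slot1 0.75 [205.4 211.1] [673.5 166.1  55. ]
rack_slot2 0.75 [205.4 211.1] [673.5 166.1  55. ]
```

Run:
```python
import cv2
a=cv2.imread('pics/top0.png')[110:300,90:440]; cv2.imwrite('pics/v1.png',cv2.resize(a,None,fx=2.28,fy=2.28,interpolation=3))
from h import *
f=snap('top'); C=cloud(f)
# rack top
m=(C[:,:,2]>60)&(C[:,:,2]<80)&(C[:,:,0]>560)&(C[:,:,1]<280)&(C[:,:,1]>-60)&(f['depth']>0)
n,l,s,_=cv2.connectedComponentsWithStats(m.astype(np.uint8)); k=1+np.argmax(s[1:,4])
print('rack',cv2.minAreaRect(C[l==k][:,:2].astype(np.float32)),C[l==k][:,2].mean())
# scraper handles and blades, by height
for yc in (30,112,196):
    m=(abs(C[:,:,1]-yc)<35)&(C[:,:,0]>380)&(C[:,:,0]<590)&(f['depth']>0)
    for a,b in((13,24),(2.5,8)):
        mm=m&(C[:,:,2]>a)&(C[:,:,2]<b); n,l,s,_=cv2.connectedComponentsWithStats(mm.astype(np.uint8)); k=1+np.argmax(s[1:,4])
        P=C[l==k]; print(yc,a,cv2.minAreaRect(P[:,:2].astype(np.float32)),P[:,2].mean())
# pipe, table
m=(abs(C[:,:,1]+85)<60)&(C[:,:,2]>25)&(C[:,:,2]<36)&(f['depth']>0)&(C[:,:,0]<800)
P=C[m]; print('pipe',P.min(0),P.max(0))
for n in('stand','tray'):
    r=regions_of(n,'top')[0]; bb=np.round(r['bbox']).astype(int); 
    zs=(10,18,4,30) if n=='stand' else (18,32,55,75)
    v,u=np.mgrid[:384,:512]; box=(u>=bb[0]-4)&(u<=bb[2]+4)&(v>=bb[1]-4)&(v<=bb[3]+4)
    for lo,hi in((zs[0],zs[1]),(zs[2],zs[3])):
        P=C[box&(C[:,:,2]>lo)&(C[:,:,2]<hi)]
        if len(P)>3: print(n,lo,cv2.minAreaRect(P[:,:2].astype(np.float32)),len(P),P[:,2].max())
```

```text
rack ((702.4618530273438, 94.47880554199219), (242.04693603515625, 95.0722427368164), 88.4850082397461) 69.5355140610402
30 13 ((457.78521728515625, 30.58816146850586), (93.23914337158203, 20.629915237426758), 0.5610143542289734) 17.45352547735229
30 2.5 ((543.5367431640625, 31.40989875793457), (53.94382095336914, 79.89317321777344), 88.00574493408203) 4.506983538588647
112 13 ((451.2054138183594, 113.9036865234375), (93.146484375, 23.634502410888672), 0.8023608922958374) 17.590920849461412
112 2.5 ((534.8421020507812, 113.56277465820312), (78.69916534423828, 53.44939422607422), 0.3082166016101837) 4.6475440050733665
196 13 ((451.85302734375, 194.33984375), (90.8341293334961, 21.574729919433594), 2.1832568645477295) 17.569212969673032
196 2.5 ((536.2523193359375, 198.18661499023438), (82.0274887084961, 48.4437141418457), 2.3739800453186035) 4.524658497697026
pipe [ 309.18995651 -144.84047116   25.01220922] [799.3031196  -51.75300863  35.95879925]
stand 10 ((469.77996826171875, 374.12640380859375), (180.41566467285156, 289.32513427734375), 88.73401641845703) 895 17.910302680249483
stand 4 ((466.27923583984375, 378.8404846191406), (340.5271911621094, 224.10824584960938), 2.960461378097534) 3363 20.416925179702577
tray 18 ((452.84283447265625, 194.0172882080078), (87.25416564941406, 20.924394607543945), 2.2711668014526367) 101 22.71989426260723
```

View pics/v1.png

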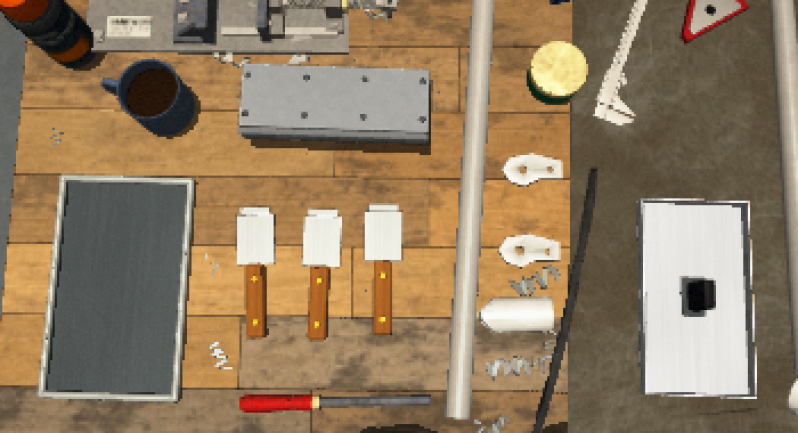

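All six are there. In the top view (crop scale 2.28, offset (90,110)) the rack is at about (335,105) and the three scrapers are at (255,270), (318,270) and (383,265). The dropouts are at (532,170) and (530,250), the offcut at (517,315), the tray at (695,297) and the stand at (117,287). I'll do the parts first, starting with the offcut at (437,-139).

play_rows(delta_pos=[[0,0,0],[0,0,0],[0,0,0],[0,0,0],[0,0,0],[0,0,0],[0,0,0],[0,0,0]], rot=[[0,0,-0.14],[0,0,-0.14],[0,0,-0.14],[0,0,-0.14],[0,0,-0.14],[0,0,-0.14],[0,0,-0.14],[0,0,-0.14]], claw=0, grip_force=30)

```text
t: 2.15
position: [170.3, -522.9, 257.8]
orientation: [0.752, 0.66, 0.0, 0.0]
ft_force: [-0.0, 0.2, -0.3]
gripper_width: 0.997
```

play_rows(delta_pos=[[0,0,0],[1.7,1.2,0.6],[3.3,2.3,1.0],[3.3,2.3,1.0],[3.3,2.3,1.0],[3.3,2.3,1.0],[3.3,2.3,1.0],[3.3,2.3,1.0]], rot=[[0,0,-0.14],[0,0,0],[0,0,0],[0,0,0],[0,0,0],[0,0,0],[0,0,0],[0,0,0]])

```text
t: 2.95
position: [320.1, -306.0, 191.6]
orientation: [0.706, 0.708, -0.0, 0.0]
ft_force: [0.7, -0.5, -1.2]
gripper_width: 0.999
```

play_rows(delta_pos=[[3.3,2.3,1.0],[3.3,2.3,1.0],[3.3,2.3,1.0],[3.3,2.3,1.0],[2.0,1.4,0.8],[1.0,0.7,0.6],[0,0,0],[0,0,0]], rot=[[0,0,0],[0,0,0],[0,0,0],[0,0,0],[0,0,0],[0,0,0],[0,0,0],[0,0,0]])

```text
t: 3.75
position: [431.6, -145.6, 137.9]
orientation: [0.706, 0.708, -0.0, 0.0]
ft_force: [-0.6, 0.3, 0.5]
gripper_width: 1.0
```

```bash
cat >> h.py <<'E'
def parts(cam='top'):
    f=snap(cam); C=cloud(f)
    for n in ['dropout_a','offcut','scraper_0','tray']:
        for r in regions_of(n,cam)[:5]:
            if r['p']<.3: continue
            P=C[r['pixels']&(f['depth']>0)]
            if len(P)<5: continue
            c,(a,b),th=cv2.minAreaRect(P[:,:2].astype(np.float32))
            print(n,round(r['p'],2),'ctr',np.round(c,1),'sz',round(a),round(b),'th',round(th,1),'med',np.round(np.median(P,0),1))
E
python3 - <<'E'
from h import *
st(); parts()
E
```

```text
t 3.75 pos [ 431.6 -145.6  137.9] x [-0.004  1.    -0.   ] y [ 1.     0.004 -0.   ] z [-0. -0. -1.] F [-0.6  0.3  0.5] w 1.0 q [-0.59  0.36  1.74 -0.    1.05 -0.59]
dropout_a 0.71 ctr [ 631.4 -168.2] sz 44 82 th 12.6 med [ 628.6 -165.3    7.9]
dropout_a 0.54 ctr [ 519.4 -129.2] sz 27 15 th 12.3 med [ 518.6 -130.7    8.2]
dropout_a 0.33 ctr [486.6 112.7] sz 52 170 th 89.6 med [510.2 112.9   5.6]
offcut 0.53 ctr [439.9 -99.2] sz 7 22 th 62.8 med [440.2 -99.4  42.6]
scraper_0 0.92 ctr [496.5  31.4] sz 171 45 th 0.4 med [520.1  30.5   5.9]
scraper_0 0.85 ctr [490.4 198.8] sz 168 53 th 1.9 med [509.7 197.2   5.5]
scraper_0 0.75 ctr [488.  112.5] sz 50 167 th 88.7 med [510.4 112.    5.9]
tray 0.68 ctr [ 467.  -321.5] sz 255 260 th 83.9 med [ 467.3 -376.4    3.5]
```

play_rows(delta_pos=[[0.6,0.5,1.5],[0,0,2.0],[0,0,2.0],[0,0,2.0],[0,0,2.0],[0,0,1.4],[0,0,0.7],[0,0,0]], rot=[[0,0,0],[0,0,0],[0,0,0],[0,0,0],[0,0,0],[0,0,0],[0,0,0],[0,0,0]])

```text
t: 4.8
position: [436.5, -139.1, 21.3]
orientation: [0.706, 0.708, -0.0, -0.001]
ft_force: [-0.0, 0.3, 0.6]
gripper_width: 1.001
```

play_rows(delta_pos=[[0,0,0],[0,0,0],[0,0,0],[0,0,0],[0,0,0],[0,0,0],[0,0,0],[0,0,0]], rot=[[0,0,0],[0,0,0],[0,0,0],[0,0,0],[0,0,0],[0,0,0],[0,0,0],[0,0,0]], claw=255, grip_force=30)

```text
t: 5.6
position: [436.9, -139.0, 21.9]
orientation: [0.706, 0.708, 0.0, 0.0]
ft_force: [0.6, -0.7, 2.7]
gripper_width: 0.499
```

play_rows(delta_pos=[[0,0,-1.5],[0,0,-2.5],[0,0,-2.5],[0,0,-1.5],[-1.5,-0.3,0],[-2.5,-0.5,0],[-3,-0.5,0],[-3,-0.5,0]], rot=[[0,0,0],[0,0,0],[0,0,0],[0,0,0],[0,0,0],[0,0,0],[0,0,0],[0,0,0]])

```text
t: 6.4
position: [418.6, -239.7, 101.5]
orientation: [0.705, 0.709, -0.0, -0.0]
ft_force: [0.9, 0.1, -1.3]
gripper_width: 0.498
```

play_rows(delta_pos=[[-3,-0.5,0],[-3,-0.5,0],[-3,-0.5,0],[-2.7,-0.5,0],[-1.5,-0.4,0],[-0.5,0,0],[0,0,0],[0,0,0]], rot=[[0,0,0],[0,0,0],[0,0,0],[0,0,0],[0,0,0],[0,0,0],[0,0,0],[0,0,0]])

```text
t: 7.2
position: [395.9, -374.9, 101.6]
orientation: [0.705, 0.709, 0.0, -0.0]
ft_force: [0.1, 0.7, -1.6]
gripper_width: 0.5
```

Run:
```python
from h import *
st(); f=snap('top'); C=cloud(f)
m=(C[:,:,1]<-290)&(C[:,:,1]>-470)&(C[:,:,0]>320)&(C[:,:,0]<610)&(f['depth']>0)
P=C[m&(C[:,:,2]>19)&(C[:,:,2]<30)]; print('walls',cv2.minAreaRect(P[:,:2].astype(np.float32)),np.percentile(P,[1,99],axis=0).round(1))
P=C[m&(C[:,:,2]>55)&(C[:,:,2]<70)]; print('post',cv2.minAreaRect(P[:,:2].astype(np.float32)) if len(P) else 0, len(P))
parts()
```

```text
t 7.2 pos [ 395.9 -374.9  101.6] x [-0.005  1.     0.001] y [ 1.     0.005 -0.   ] z [-0.     0.001 -1.   ] F [ 0.1  0.7 -1.6] w 0.5 q [-0.98  0.54  1.54  0.    1.07 -0.98]
walls ((463.0013122558594, -370.53070068359375), (141.51719665527344, 249.1689453125), 88.68395233154297) [[ 339.2 -442.4   19.5]
 [ 587.2 -298.4   29.1]]
post ((461.54583740234375, -368.9246520996094), (15.940211296081543, 33.93173599243164), 83.46099853515625) 82
dropout_a 0.85 ctr [ 523.8 -160.9] sz 42 79 th 10.9 med [ 521.8 -157.5    7.6]
dropout_a 0.82 ctr [ 631.8 -165. ] sz 44 77 th 15.4 med [ 629.2 -162.3    7.7]
offcut 0.55 ctr [ 401.7 -346.9] sz 22 44 th 52.3 med [ 400.6 -341.1  113.9]
scraper_0 0.91 ctr [496.4  31.2] sz 165 45 th 0.6 med [520.3  30.5   5.9]
scraper_0 0.84 ctr [490.6 195.8] sz 168 49 th 3.2 med [509.6 195.9   5.3]
scraper_0 0.74 ctr [486.6 111.5] sz 47 170 th 88.5 med [507.6 111.5   6.2]
tray 0.62 ctr [ 484.9 -300.1] sz 282 264 th 74.7 med [ 500.1 -354.     3.5]
```

play_rows(delta_pos=[[0.5,-0.2,1.0],[0,0,1.5],[0,0,1.5],[0,0,1.5],[0,0,1.0],[0,0,0.5],[0,0,0],[0,0,0]], rot=[[0,0,0],[0,0,0],[0,0,0],[0,0,0],[0,0,0],[0,0,0],[0,0,0],[0,0,0]])

```text
t: 8.3
position: [393.9, -371.3, 32.2]
orientation: [0.706, 0.709, -0.0, 0.0]
ft_force: [-0.2, -0.0, -1.2]
gripper_width: 0.497
```

play_rows(delta_pos=[[0,0,0.3],[0,0,0.2],[0,0,0],[0,0,0],[0,0,0],[0,0,0],[0,0,0],[0,0,0]], rot=[[0,0,0],[0,0,0],[0,0,0],[0,0,0],[0,0,0],[0,0,0],[0,0,0],[0,0,0]])

```text
t: 9.1
position: [393.7, -371.1, 26.8]
orientation: [0.706, 0.709, -0.0, 0.0]
ft_force: [-0.6, -0.3, -2.1]
gripper_width: 0.501
```

play_rows(delta_pos=[[0,0,0],[0,0,0],[0,0,0],[0,0,0],[0,0,-1.5],[0,0,-2.5],[0,0,-3],[0,0,-2]], rot=[[0,0,0],[0,0,0],[0,0,0],[0,0,0],[0,0,0],[0,0,0],[0,0,0],[0,0,0]], claw=96)

```text
t: 9.9
position: [393.9, -371.3, 118.6]
orientation: [0.706, 0.709, -0.0, 0.001]
ft_force: [-0.7, -0.9, -0.3]
gripper_width: 0.623
```

play_rows(delta_pos=[[2,1.1,-0.5],[3,1.7,-0.5],[3.5,2,-0.5],[3.5,2,-0.5],[3.5,2,-0.5],[3.5,2,0],[2,1.2,0],[1,0.6,0]], rot=[[0,0,0],[0,0,0],[0,0,0],[0,0,0],[0,0,0],[0,0,0],[0,0,0],[0,0,0]], claw=0)

```text
t: 10.7
position: [519.5, -148.8, 141.8]
orientation: [0.705, 0.709, 0.0, 0.0]
ft_force: [0.4, 0.0, 0.1]
gripper_width: 1.002
```

```bash
cat >> h.py <<'E'
def shape(cam,lo,hi,x0,x1,y0,y1,f=None):
    "profile of the biggest blob in a z band within a world box"
    f=f or snap(cam); C=cloud(f)
    m=(f['depth']>0)&(C[:,:,2]>lo)&(C[:,:,2]<hi)&(C[:,:,0]>x0)&(C[:,:,0]<x1)&(C[:,:,1]>y0)&(C[:,:,1]<y1)
    n,l,s,_=cv2.connectedComponentsWithStats(m.astype(np.uint8)); k=1+np.argmax(s[1:,4]); P=C[l==k]
    print('rect',cv2.minAreaRect(P[:,:2].astype(np.float32)),'n',len(P),'z',P[:,2].mean().round(1),'mean',P.mean(0).round(1)); return P
E
python3 - <<'E'
from h import *
st(); f=snap('wrist','w1.png')
P=shape('wrist',4,14,470,680,-230,-110,f)
for x0,x1 in((470,570),(580,680)):
    P=shape('wrist',4,14,x0,x1,-230,-112,f)
    for y in range(-205,-112,8):
        q=P[abs(P[:,1]-y)<4]
        if len(q)>3: print(y,q[:,0].min().round(1),q[:,0].max().round(1))
E
```

```text
t 10.7 pos [ 519.5 -148.8  141.8] x [-0.006  1.     0.   ] y [1.    0.006 0.   ] z [ 0.  0. -1.] F [0.4 0.  0.1] w 1.002 q [-0.5   0.48  1.5   0.    1.16 -0.5 ]
rect ((523.547607421875, -158.713623046875), (40.47761535644531, 79.64614868164062), 10.468682289123535) n 2973 z 8.6 mean [ 523.1 -156.2    8.6]
rect ((523.547607421875, -158.713623046875), (40.47761535644531, 79.64614868164062), 10.468682289123535) n 2973 z 8.6 mean [ 523.1 -156.2    8.6]
-197 510.1 533.7
-189 510.2 536.2
-181 510.2 538.6
-173 510.2 540.4
-165 507.6 542.6
-157 503.4 543.3
-149 500.9 542.2
-141 501.8 541.3
-133 504.4 539.2
-125 507.0 538.4
-117 517.9 527.1
rect ((631.0044555664062, -164.9717254638672), (41.203521728515625, 80.20055389404297), 11.294265747070312) n 2962 z 8.4 mean [ 630.1 -161.6    8.4]
-205 628.1 641.5
-197 617.4 644.4
-189 617.5 645.7
-181 617.2 649.0
-173 615.4 650.4
-165 611.9 651.3
-157 608.0 650.9
-149 607.9 648.4
-141 610.5 647.3
-133 612.8 645.9
-125 623.2 636.8
```

View pics/w1.png

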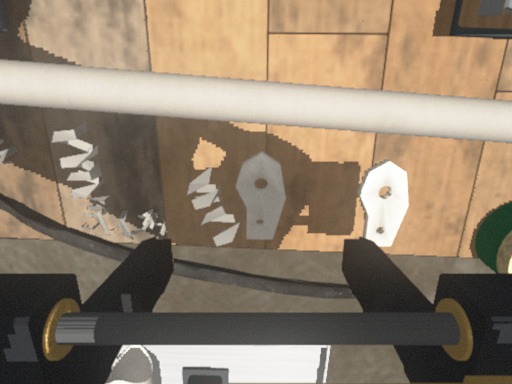

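The wrist view shows the near dropout at (261,195) px and the far one at (385,200) px. Both heads point at the pipe and both are turned by about 10.5°.

play_rows(delta_pos=[[-0.3,0.2,1.5],[0,0,2.0],[0,0,2.0],[0,0,2.0],[0,0,2.0],[0,0,1.5],[0,0,0.8],[0,0,0.3]], rot=[[0,0,0],[0,0,-0.09],[0,0,-0.09],[0,0,0],[0,0,0],[0,0,0],[0,0,0],[0,0,0]])

```text
t: 11.55
position: [520.4, -154.3, 20.2]
orientation: [0.64, 0.769, -0.0, -0.0]
ft_force: [0.2, -0.7, 0.4]
gripper_width: 1.002
```

play_rows(delta_pos=[[0,0,0],[0,0,0],[0,0,0],[0,0,0],[0,0,0],[0,0,0],[0,0,0],[0,0,0]], rot=[[0,0,0],[0,0,0],[0,0,0],[0,0,0],[0,0,0],[0,0,0],[0,0,0],[0,0,0]], claw=255, grip_force=30)

```text
t: 12.35
position: [520.9, -153.6, 20.9]
orientation: [0.639, 0.769, 0.0, 0.0]
ft_force: [-0.7, 1.1, 2.5]
gripper_width: 0.458
```

play_rows(delta_pos=[[0,0,-1.0],[0,0,-2.0],[0,0,-2.5],[0,0,-2.0],[0,0,-0.5],[0,0,0],[0,0,0],[0,0,0]], rot=[[0,0,0],[0,0,0],[0,0,0],[0,0,0.09],[0,0,0.09],[0,0,0],[0,0,0],[0,0,0]])

```text
t: 13.15
position: [520.5, -153.4, 100.3]
orientation: [0.705, 0.709, -0.0, -0.001]
ft_force: [-0.3, -0.1, -0.6]
gripper_width: 0.461
```

play_rows(delta_pos=[[-1.5,0,0],[-3,0.2,0],[-3.5,0.2,0],[-3.5,0.2,0],[-3.5,0.2,0],[-3.5,0.1,0],[-2,0.1,0],[-1,0,0]], rot=[[0,0,0],[0,0,0],[0,0,0],[0,0,0],[0,0,0],[0,0,0],[0,0,0],[0,0,0]])

```text
t: 13.95
position: [531.0, -371.2, 100.0]
orientation: [0.706, 0.708, -0.0, -0.0]
ft_force: [-0.3, 1.1, -0.3]
gripper_width: 0.458
```

play_rows(delta_pos=[[0,0,1.0],[0,0,1.5],[0,0,1.5],[0,0,1.5],[0,0,1.0],[0,0,0.5],[0,0,0.1],[0,0,0]], rot=[[0,0,0],[0,0,0],[0,0,0],[0,0,0],[0,0,0],[0,0,0],[0,0,0],[0,0,0]])

```text
t: 14.75
position: [531.8, -368.4, 30.0]
orientation: [0.706, 0.709, 0.0, 0.0]
ft_force: [-0.2, 0.5, -0.2]
gripper_width: 0.456
```

play_rows(delta_pos=[[0,0,0],[0,0,0],[0,0,0],[0,0,0],[0,0,-1.5],[0,0,-2.5],[0,0,-3],[0,0,-2]], rot=[[0,0,0],[0,0,0],[0,0,0],[0,0,0],[0,0,0],[0,0,0],[0,0,0],[0,0,0]], claw=96)

```text
t: 15.55
position: [532.1, -368.9, 123.1]
orientation: [0.706, 0.709, -0.0, 0.002]
ft_force: [0.6, -0.1, 0.9]
gripper_width: 0.624
```

Run:
```python
from h import *
st(); snap('wrist','w2.png'); P=shape('top',4,14,580,700,-250,-112)
parts()
```

```text
t 15.55 pos [ 532.1 -368.9  123.1] x [-0.004  1.    -0.002] y [1.    0.004 0.002] z [ 0.002 -0.002 -1.   ] F [ 0.6 -0.1  0.9] w 0.624 q [-0.79  0.66  1.2   0.    1.27 -0.79]
rect ((629.5323486328125, -166.72186279296875), (40.658058166503906, 79.49636840820312), 11.940008163452148) n 258 z 8.1 mean [ 628.9 -166.3    8.1]
dropout_a 0.63 ctr [ 631.9 -163.8] sz 45 79 th 15.1 med [ 628.7 -160.3    7.6]
dropout_a 0.42 ctr [ 538.6 -350.7] sz 23 40 th 55.9 med [ 537.8 -349.6   11.3]
scraper_0 0.79 ctr [487.9 112.5] sz 167 51 th 0.1 med [510.4 112.4   5.4]
scraper_0 0.75 ctr [496.3  31. ] sz 170 45 th 0.8 med [517.2  31.5   5.7]
scraper_0 0.57 ctr [490.1 196.2] sz 168 49 th 3.2 med [508.3 196.7   5.3]
tray 0.69 ctr [ 492.  -300.5] sz 104 260 th 55.3 med [ 520.5 -327.1    3.6]
```

View pics/w2.png

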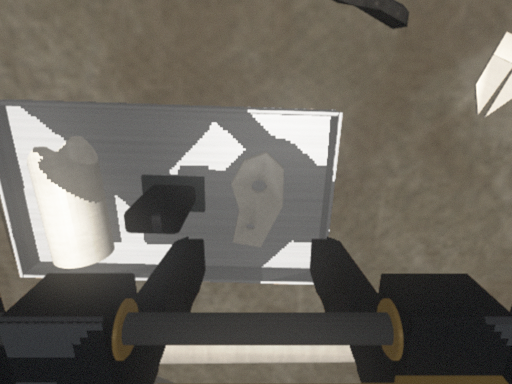

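Picture 3: the offcut at (70,200) px and the first dropout at (258,200) px both lie in the tray. Next is the second dropout.

play_rows(delta_pos=[[2,0.9,0],[3,1.4,0],[3.5,1.6,0],[3.5,1.6,0],[3.5,1.6,0],[3,1.4,0],[1.6,0.8,0],[1,0.5,0]], rot=[[0,0,0],[0,0,0],[0,0,0],[0,0,0],[0,0,0],[0,0,0],[0,0,0],[0,0,0]], claw=0)

```text
t: 16.7
position: [629.1, -156.0, 119.1]
orientation: [0.705, 0.709, -0.0, -0.001]
ft_force: [-1.0, -0.1, 0.1]
gripper_width: 1.001
```

play_rows(delta_pos=[[0,0,0],[0,0,1.0],[0,0,2.0],[0,0,2.0],[0,0,2.0],[0,0,2.0],[0,0,1.0],[0,0,0.2]], rot=[[0,0,0],[0,0,-0.095],[0,0,-0.095],[0,0,0],[0,0,0],[0,0,0],[0,0,0],[0,0,0]])

```text
t: 17.5
position: [628.0, -158.6, 19.4]
orientation: [0.636, 0.772, -0.0, -0.0]
ft_force: [-15.0, 2.4, 26.6]
gripper_width: 1.0
```

Run:
```python
from h import *
st()
```

```text
t 17.5 pos [ 628.  -158.6   19.4] x [-0.192  0.981 -0.   ] y [ 0.981  0.192 -0.001] z [-0.001 -0.    -1.   ] F [-15.    2.4  26.6] w 1.0 q [-0.43  0.79  1.29 -0.    1.07 -0.62]
```

play_rows(delta_pos=[[0,0,-0.2],[0,0,0],[0,0,0],[0,0,0],[0,0,0],[0,0,0],[0,0,0],[0,0,0]], rot=[[0,0,0],[0,0,0],[0,0,0],[0,0,0],[0,0,0],[0,0,0],[0,0,0],[0,0,0]])

```text
t: 18.3
position: [628.8, -157.1, 19.7]
orientation: [0.635, 0.772, -0.0, -0.0]
ft_force: [0.2, -1.0, 1.1]
gripper_width: 1.002
```

Run:
```python
from h import *
st(); f=snap('wrist','w3.png'); P=shape('top',4,14,580,700,-250,-112)
```

```text
t 18.3 pos [ 628.8 -157.1   19.7] x [-0.193  0.981  0.   ] y [ 0.981  0.193 -0.   ] z [-0.  0. -1.] F [ 0.2 -1.   1.1] w 1.002 q [-0.43  0.79  1.29  0.    1.07 -0.62]
rect ((681.404541015625, -112.51155853271484), (0.0, 0.0), 0.0) n 1 z 4.3 mean [ 681.4 -112.5    4.3]
```

View pics/w3.png

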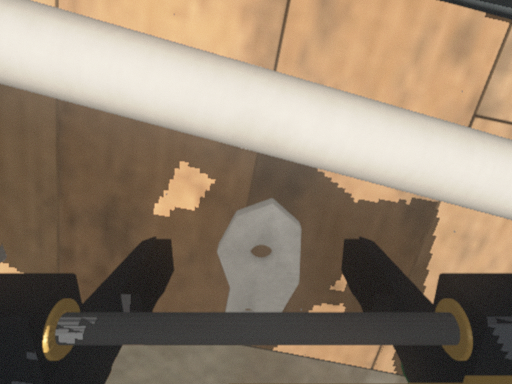

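Picture 4: the dropout sits at (260,255) px between the fingers. The force came from the fingertips meeting the table and is gone now. I'll grip.

play_rows(delta_pos=[[0,0,-0.1],[0,0,0],[0,0,0],[0,0,0],[0,0,0],[0,0,0],[0,0,0],[0,0,0]], rot=[[0,0,0],[0,0,0],[0,0,0],[0,0,0],[0,0,0],[0,0,0],[0,0,0],[0,0,0]], claw=255)

```text
t: 19.2
position: [628.8, -157.1, 20.7]
orientation: [0.635, 0.772, -0.0, 0.0]
ft_force: [0.0, -0.2, -0.6]
gripper_width: 0.455
```

play_rows(delta_pos=[[0,0,-1.0],[0,0,-2.0],[0,0,-2.5],[0,0,-2.0],[0,0,-0.5],[0,0,0],[-1,-0.5,0],[-2,-1,0]], rot=[[0,0,0],[0,0,0],[0,0,0],[0,0,0.095],[0,0,0.095],[0,0,0],[0,0,0],[0,0,0]])

```text
t: 20.0
position: [613.6, -186.8, 100.1]
orientation: [0.704, 0.71, -0.0, -0.001]
ft_force: [-0.4, 0.0, -1.0]
gripper_width: 0.454
```

play_rows(delta_pos=[[-3,-1.4,0],[-3.5,-1.6,0],[-3.5,-1.6,0],[-3.5,-1.6,0],[-2.5,-1.2,0],[-1.5,-0.5,0],[-0.5,-0.3,0],[0,0,0]], rot=[[0,0,0],[0,0,0],[0,0,0],[0,0,0],[0,0,0],[0,0,0],[0,0,0],[0,0,0]])

```text
t: 20.8
position: [532.5, -367.5, 100.4]
orientation: [0.706, 0.709, 0.0, -0.0]
ft_force: [-0.4, 0.9, -0.5]
gripper_width: 0.457
```

play_rows(delta_pos=[[0,0,1.0],[0,0,1.5],[0,0,1.5],[0,0,1.2],[0,0,0.8],[0,0,0.3],[0,0,0.1],[0,0,0]], rot=[[0,0,0],[0,0,0],[0,0,0],[0,0,0],[0,0,0],[0,0,0],[0,0,0],[0,0,0]])

```text
t: 21.6
position: [532.9, -367.6, 37.1]
orientation: [0.706, 0.709, 0.0, 0.0]
ft_force: [-0.6, -0.2, -0.9]
gripper_width: 0.456
```

play_rows(delta_pos=[[0,0,0],[0,0,0],[0,0,0],[0,0,0],[0,0,-1.5],[0,0,-2.5],[0,0,-3],[0,0,-2]], rot=[[0,0,0],[0,0,0],[0,0,0],[0,0,0],[0,0,0],[0,0,0],[0,0,0],[0,0,0]], claw=96)

```text
t: 22.4
position: [533.1, -367.9, 130.1]
orientation: [0.706, 0.709, 0.0, 0.002]
ft_force: [0.1, -0.4, 0.5]
gripper_width: 0.622
```

Run:
```python
from h import *
st(); snap('wrist','w4.png')
```

```text
t 22.4 pos [ 533.1 -367.9  130.1] x [-0.004  1.    -0.002] y [1.    0.004 0.002] z [ 0.002 -0.002 -1.   ] F [ 0.1 -0.4  0.5] w 0.622 q [-0.79  0.65  1.19  0.    1.29 -0.79]
```

View pics/w4.png

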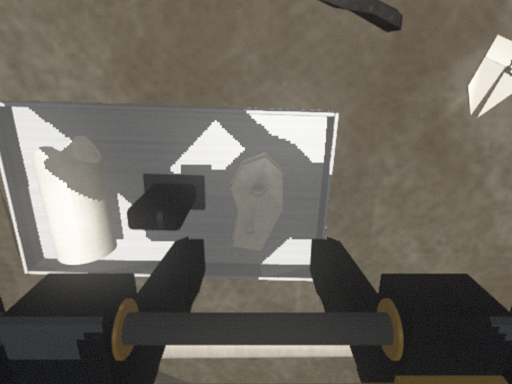

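Picture 5: the second dropout lies stacked on the first at (258,200) px and the offcut is still in place. Next come the scrapers.

play_rows(delta_pos=[[0,0,-1],[0,0,-1.5],[0,0,-1.5],[0,0,-1.5],[0,0,-1],[0,0,-0.5],[0,0,0],[0,0,0]], rot=[[0,0,0.13],[0,0,0.13],[0,0,0.13],[0,0,0.13],[0,0,0.13],[0,0,0.13],[0,0,0.13],[0,0,0.13]], claw=110)

```text
t: 23.25
position: [532.6, -367.4, 197.4]
orientation: [0.965, 0.262, 0.0, 0.0]
ft_force: [0.7, 0.1, 0.4]
gripper_width: 0.567
```

play_rows(delta_pos=[[0,0,0],[0,0,0],[0,0,0],[0,0,0],[0,0,0],[-0.3,-2,0],[-0.5,-3.5,0],[-0.5,-4,0]], rot=[[0,0,0.13],[0,0,0.13],[0,0,0.13],[0,0,0.135],[0,0,0],[0,0,0],[0,0,0],[0,0,0]])

```text
t: 24.05
position: [518.3, -272.1, 196.7]
orientation: [1.0, 0.006, 0.0, 0.0]
ft_force: [0.2, 1.1, 0.3]
gripper_width: 0.569
```

play_rows(delta_pos=[[-0.5,-4,0],[-0.5,-4,0],[-0.5,-4,0],[-0.5,-4,0],[-0.5,-4,0],[-0.5,-4,0],[-0.5,-4,0],[-0.5,-4,0]], rot=[[0,0,0],[0,0,0],[0,0,0],[0,0,0],[0,0,0],[0,0,0],[0,0,0],[0,0,0]])

```text
t: 24.85
position: [475.1, 48.5, 197.2]
orientation: [1.0, 0.007, 0.0, 0.0]
ft_force: [0.6, -0.0, 0.1]
gripper_width: 0.567
```

play_rows(delta_pos=[[0,-3,0],[0,-2,0],[0,-1,0],[0,0,0],[0,0,0],[0,0,0],[0,0,0],[0,0,0]], rot=[[0,0,0],[0,0,0],[0,0,0],[0,0,0],[0,0,0],[0,0,0],[0,0,0],[0,0,0]])

```text
t: 25.65
position: [475.1, 106.4, 196.8]
orientation: [1.0, 0.005, -0.0, 0.0]
ft_force: [-0.2, -0.3, 0.5]
gripper_width: 0.566
```

```bash
cat >> h.py <<'E'
def scr(f=None,cam='wrist'):
    f=f or snap(cam); C=cloud(f); v=f['depth']>0
    m=v&(C[:,:,2]>13)&(C[:,:,2]<23)&(C[:,:,0]>370)&(C[:,:,0]<600)&(C[:,:,1]>-40)&(C[:,:,1]<290)
    n,l,s,_=cv2.connectedComponentsWithStats(m.astype(np.uint8))
    for k in range(1,n):
        if s[k,4]<60: continue
        P=C[l==k]; c,(a,b),th=cv2.minAreaRect(P[:,:2].astype(np.float32))
        if a<b: th-=90; a,b=b,a
        print('handle c',np.round(c,1),'sz',round(a,1),round(b,1),'yaw',round(th,2),'z',P[:,2].mean().round(1))
E
python3 - <<'E'
from h import *
st(); f=snap('wrist','w5.png'); print('cam',(-np.array(f['R']).T@f['t']).round(0)); scr(f); print('top'); g=snap('top'); scr(g)
C=cloud(f); m=(f['depth']>0)&(C[:,:,2]>60)&(C[:,:,2]<78)&(C[:,:,0]>600)&(C[:,:,0]<790)&(C[:,:,1]>-60)&(C[:,:,1]<270)
P=C[m]; print('rack',cv2.minAreaRect(P[:,:2].astype(np.float32)),P[:,2].mean())
for y in range(-40,240,20):
    q=P[abs(P[:,1]-y)<4]
    if len(q): print(y,q[:,0].min().round(1),q[:,0].max().round(1),end='; ')
E
```

```text
t 25.65 pos [475.1 106.4 196.8] x [ 1.     0.009 -0.   ] y [ 0.009 -1.     0.   ] z [-0. -0. -1.] F [-0.2 -0.3  0.5] w 0.566 q [-0.02  0.33  1.57 -0.    1.24  1.54]
cam [558. 107. 324.]
handle c [507.5 286.7] sz 184.0 7.0 yaw -0.14 z 14.0
handle c [460.   31.6] sz 93.6 24.4 yaw 0.36 z 17.8
handle c [454.3 195.6] sz 94.0 24.3 yaw 2.98 z 17.8
handle c [452.5 114.1] sz 94.0 24.0 yaw -1.0 z 17.8
handle c [397.2 245.3] sz 14.8 5.1 yaw -58.71 z 16.2
handle c [387.3 241.3] sz 16.3 5.7 yaw -65.52 z 16.4
handle c [374.9 235. ] sz 18.3 5.4 yaw -55.73 z 16.8
top
handle c [428.4 193.4] sz 43.7 21.4 yaw 1.85 z 17.8
handle c [426.3 113.4] sz 43.2 23.6 yaw 0.48 z 17.5
handle c [431.3  30.3] sz 40.3 20.4 yaw 0.54 z 17.9
rack ((0.0, 0.0), (0.0, 0.0), 0.0) nan<stdin>:4: RuntimeWarning: Mean of empty slice.
  ret = ret.dtype.type(ret / rcount)
```

View pics/w5.png

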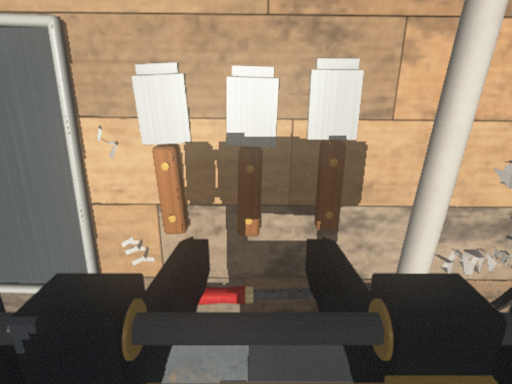

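Picture 6 shows the scraper handles at (170,190), (249,190) and (329,185) px, blades pointing away from the robot. I'll look at the rack from above, once.

play_rows(delta_pos=[[1.0,0.1,0],[1.5,0.2,0],[1.5,0.2,0],[1.5,0.2,0],[1.0,0.2,0],[0.5,0.1,0],[0,0,0],[0,0,0]], rot=[[0,0,0],[0,0,0],[0,0,0],[0,0,0],[0,0,0],[0,0,0],[0,0,0],[0,0,0]])

```text
t: 26.55
position: [544.8, 97.7, 196.7]
orientation: [1.0, 0.005, -0.0, -0.0]
ft_force: [-0.1, 1.6, -0.3]
gripper_width: 0.567
```

Run:
```python
from h import *
st(); f=snap('wrist','w6.png'); print('cam',(-np.array(f['R']).T@f['t']).round(0))
C=cloud(f); v=(f['depth']>0)&(C[:,:,0]>600)&(C[:,:,0]<800)&(C[:,:,1]>-60)&(C[:,:,1]<260)
for lo,hi in ((64,76),(44,64)):
    m=v&(C[:,:,2]>lo)&(C[:,:,2]<hi); n,l,s,_=cv2.connectedComponentsWithStats(m.astype(np.uint8)); k=1+np.argmax(s[1:,4]); P=C[l==k]
    print(lo,cv2.minAreaRect(P[:,:2].astype(np.float32)),P[:,2].mean())
    e=[]
    for y in range(-40,240,10):
        q=P[abs(P[:,1]-y)<3]
        if len(q)>5: e.append((y,np.percentile(q[:,0],1),np.percentile(q[:,0],99)))
    e=np.array(e); print(np.polyfit(e[1:-1,0],e[1:-1,1],1)); print(e.round(1).tolist())
m=v&(C[:,:,2]>64)&(C[:,:,2]<76)
for x in (670,690,710,730):
    q=C[m&(abs(C[:,:,0]-x)<3)]; print(x,np.percentile(q[:,1],[.5,99.5]).round(1)) if len(q) else 0
for n in ('rack_slot0','rack_slot1','rack_slot2'):
    for r in tip_of(n,'wrist')[:3]: print(n,round(r['p'],2),np.round(r['uv']),onplane(f,r['uv'],55).round(1))
```

```text
t 26.55 pos [544.8  97.7 196.7] x [ 1.    0.01 -0.  ] y [ 0.01 -1.   -0.  ] z [-0.  0. -1.] F [-0.1  1.6 -0.3] w 0.567 q [-0.04  0.44  1.39  0.    1.31  1.52]
cam [628.  98. 324.]
64 ((672.35107421875, 96.09840393066406), (241.86949157714844, 31.108531951904297), 88.65491485595703) 69.96031234567077
[2.78042007e-02 6.55015340e+02]
[[-20.0, 654.5, 684.7], [-10.0, 654.7, 684.9], [0.0, 655.2, 684.7], [10.0, 655.1, 684.6], [20.0, 655.7, 684.5], [30.0, 655.6, 684.3], [40.0, 656.2, 684.3], [50.0, 656.5, 684.2], [60.0, 656.6, 683.5], [70.0, 657.1, 684.0], [80.0, 657.2, 684.0], [90.0, 657.6, 683.8], [100.0, 657.6, 683.7], [110.0, 658.1, 683.6], [120.0, 658.5, 683.6], [130.0, 658.6, 683.4], [140.0, 659.1, 683.3], [150.0, 659.0, 683.2], [160.0, 659.5, 683.1], [170.0, 659.5, 683.1], [180.0, 660.0, 683.0], [190.0, 660.5, 682.8], [200.0, 660.5, 682.8], [210.0, 660.9, 682.7], [220.0, 661.2, 669.1]]
44 ((658.6163940429688, 96.57962036132812), (242.1988983154297, 2.6363518238067627), 88.37455749511719) 49.42089791145907
[2.77577329e-02 6.54895884e+02]
[[-20.0, 654.3, 656.2], [-10.0, 654.6, 656.8], [
[... 243 characters left out ...]
10.0, 657.9, 660.0], [120.0, 658.4, 660.5], [130.0, 658.4, 660.5], [140.0, 658.9, 661.1], [150.0, 658.8, 661.1], [160.0, 659.5, 661.7], [170.0, 659.5, 661.4], [180.0, 659.8, 662.1], [190.0, 660.2, 662.0], [200.0, 660.4, 662.7], [210.0, 661.1, 662.6]]
670 [-22.7 215.5]
rack_slot0 0.81 [360.  35.] [664.5  20.3  55. ]
rack_slot0 0.81 [163.  28.] [667.9 170.4  55. ]
rack_slot0 0.74 [261.  30.] [666.7  96.3  55. ]
rack_slot1 0.81 [360.  35.] [664.5  20.3  55. ]
rack_slot1 0.81 [163.  28.] [667.9 170.4  55. ]
rack_slot1 0.74 [261.  30.] [666.7  96.3  55. ]
rack_slot2 0.81 [360.  35.] [664.5  20.3  55. ]
rack_slot2 0.81 [163.  28.] [667.9 170.4  55. ]
rack_slot2 0.74 [261.  30.] [666.7  96.3  55. ]
```

View pics/w6.png

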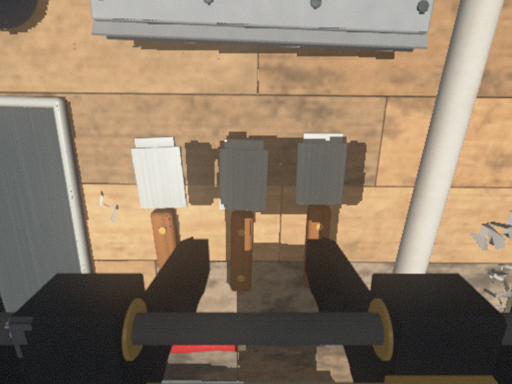

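Picture 7 shows the rack front at the top. The slot mouths come out at (664,20), (667,96) and (668,170), the rack yaw at -1.6°, and the lips on the line x = 655 + 0.0278y. I'll take the middle scraper first.

play_rows(delta_pos=[[-1.0,-0.3,0],[-2.0,-0.5,1.5],[-2.0,-0.5,2.5],[-1.2,-0.3,2.5],[-0.5,0,2.5],[0,0,2.5],[0,0,2.0],[0,0,1.5]], rot=[[0,0,0.027],[0,0,0],[0,0,0],[0,0,0],[0,0,0],[0,0,0],[0,0,0],[0,0,0]])

```text
t: 27.55
position: [477.9, 114.6, 45.8]
orientation: [1.0, -0.009, -0.0, -0.0]
ft_force: [0.4, -0.0, 0.4]
gripper_width: 0.568
```

play_rows(delta_pos=[[0,0,1.2],[0,0,0.9],[0,0,0.3],[0,0,0],[0,0,0],[0,0,0],[0,0,0],[0,0,0]], rot=[[0,0,0],[0,0,0],[0,0,0],[0,0,0],[0,0,0],[0,0,0],[0,0,0],[0,0,0]])

```text
t: 28.35
position: [478.4, 114.5, 23.0]
orientation: [1.0, -0.009, 0.0, -0.0]
ft_force: [-1.0, -0.6, 0.2]
gripper_width: 0.572
```

play_rows(delta_pos=[[0,0,0],[0,0,0],[0,0,0],[0,0,0],[0,0,0],[0,0,0],[0,0,0],[0,0,0]], rot=[[0,0,0],[0,0,0],[0,0,0],[0,0,0],[0,0,0],[0,0,0],[0,0,0],[0,0,0]], claw=255, grip_force=50)

```text
t: 29.15
position: [478.3, 114.5, 22.7]
orientation: [1.0, -0.009, -0.0, 0.0]
ft_force: [-0.2, -0.8, 0.8]
gripper_width: 0.268
```

play_rows(delta_pos=[[0,0,-0.6],[0,0,-1.2],[0,0,-1.5],[0,0,-1.2],[0,0,-0.8],[0,0,-0.45],[0,0,0],[0,0,0]], rot=[[0,0,0.01],[0,0,0],[0,0,0],[0,0,0],[0,0,0],[0,0,0],[0,0,0],[0,0,0]])

```text
t: 29.95
position: [478.1, 114.5, 79.9]
orientation: [1.0, -0.014, -0.0, -0.0]
ft_force: [-0.5, -0.5, -2.7]
gripper_width: 0.268
```

play_rows(delta_pos=[[0.5,0.2,0],[1.2,0.3,0],[1.5,0.3,0],[1.5,0.3,0],[1,0.2,0],[0.5,0.1,0],[0,0,0],[0,0,0]], rot=[[0,0,0],[0,0,0],[0,0,0],[0,0,0],[0,0,0],[0,0,0],[0,0,0],[0,0,0]])

```text
t: 30.75
position: [539.4, 98.9, 80.1]
orientation: [1.0, -0.014, -0.0, -0.0]
ft_force: [-0.9, 1.3, -1.2]
gripper_width: 0.265
```

```bash
cat >> h.py <<'E'
def held(f,ys,zlo=50):
    "blade in hand: plane and centre line, near y=ys"
    C=cloud(f); s=readout.sense(); x,y,_=s['position']
    m=(f['depth']>0)&(C[:,:,0]>x+26)&(C[:,:,0]<x+84)&(abs(C[:,:,1]-ys)<32)&(C[:,:,2]>zlo-15)&(C[:,:,2]<zlo+30)
    P=C[m]
    if len(P)<50: print('no blade',len(P)); return
    A=np.c_[P[:,0]-x,P[:,1]-ys,np.ones(len(P))]; k,_,_,_=np.linalg.lstsq(A,P[:,2],rcond=None)
    e=[(a,*np.percentile(P[abs(P[:,0]-x-a)<2.5][:,1],[1,99])) for a in range(32,84,5) if (abs(P[:,0]-x-a)<2.5).sum()>10]
    e=np.array(e); c=e[:,1:].mean(1); q=np.polyfit(e[:,0],c,1)
    print('blade top z@tcp',k[2].round(1),'@tip',(k[2]+98*k[0]).round(1),'slope x,y deg',np.degrees(k[:2]).round(2),'width',(e[:,2]-e[:,1]).round(0),'yaw',np.degrees(q[0]).round(2),'y@tcp',q[1].round(1),'y@tip',np.polyval(q,98).round(1),'xmax',P[:,0].max().round(1))
E
python3 - <<'E'
from h import *
st(); f=snap('wrist','w7.png'); held(f,98.5,60)
E
```

```text
t 30.75 pos [539.4  98.9  80.1] x [ 1.    -0.027 -0.001] y [-0.027 -1.    -0.   ] z [-0.001  0.    -1.   ] F [-0.9  1.3 -1.2] w 0.265 q [-0.03  0.57  1.55  0.    1.02  1.56]
blade top z@tcp 61.5 @tip 61.2 slope x,y deg [-0.22  0.02] width [49. 48. 49. 49. 49. 49. 49. 48. 49. 49. 49.] yaw -2.05 y@tcp 98.9 y@tip 95.4 xmax 623.3
```

play_rows(delta_pos=[[0,-0.06,0],[0.6,0,0],[1.0,0.01,0],[1.0,0.01,0],[1.0,0.01,0],[1.0,0.01,0],[0.6,0.01,0],[0,0,0]], rot=[[0,0,-0.007],[0,0,0],[0,0,0],[0,0,0],[0,0,0],[0,0,0],[0,0,0],[0,0,0]])

```text
t: 31.6
position: [592.7, 97.8, 80.0]
orientation: [1.0, -0.01, 0.0, 0.0]
ft_force: [-0.0, -0.3, -2.1]
gripper_width: 0.264
```

play_rows(delta_pos=[[0.6,0,0],[0.8,0.01,0],[0.8,0.01,0],[0.6,0,0],[0.5,0,0],[0.3,0,0],[0,0,0],[0,0,0]], rot=[[0,0,0],[0,0,0],[0,0,0],[0,0,0],[0,0,0],[0,0,0],[0,0,0],[0,0,0]])

```text
t: 32.4
position: [627.7, 97.0, 80.2]
orientation: [1.0, -0.01, -0.0, -0.0]
ft_force: [-0.5, -0.1, -1.5]
gripper_width: 0.265
```

play_rows(delta_pos=[[0.3,0,0],[0.3,0,0],[0.1,0,0],[0.1,0,0],[0.1,0,0],[0.05,0,0],[0,0,0],[0,0,0]], rot=[[0,0,0],[0,0,0],[0,0,0],[0,0,0],[0,0,0],[0,0,0],[0,0,0],[0,0,0]])

```text
t: 33.2
position: [636.7, 96.8, 80.1]
orientation: [1.0, -0.01, -0.001, 0.0]
ft_force: [-4.2, -0.2, -0.1]
gripper_width: 0.268
```

play_rows(delta_pos=[[0.1,0,0],[0.05,0,0],[0,0,0],[0,0,0],[0,0,0],[0,0,0],[0,0,0],[0,0,0]], rot=[[0,0,0],[0,0,0],[0,0,0],[0,0,0],[0,0,0],[0,0,0],[0,0,0],[0,0,0]])

```text
t: 34.0
position: [637.0, 96.8, 80.0]
orientation: [1.0, -0.01, -0.003, 0.0]
ft_force: [-11.2, -0.4, 2.9]
gripper_width: 0.271
```

Run:
```python
from h import *
st()
f=snap('wrist'); C=cloud(f)
P=C[(f['depth']>0)&(C[:,:,2]>68)&(C[:,:,2]<78)&(C[:,:,0]<655)&(C[:,:,0]>600)&(abs(C[:,:,1]-97)<16)]; print(len(P),P.max(0) if len(P) else 0)
```

```text
t 34.0 pos [637.   96.8  80. ] x [ 1.    -0.02  -0.005] y [-0.02 -1.    0.  ] z [-0.005 -0.    -1.   ] F [-11.2  -0.4   2.9] w 0.271 q [-0.03  0.71  1.25 -0.    1.19  1.56]
4005 [654.99423563 112.97868515  77.9645052 ]
```

play_rows(delta_pos=[[0,0,0.15],[0,0,0],[0,0,0],[0,0,0],[0,0,0],[0,0,0],[0,0,0],[0,0,0]], rot=[[0,0,0],[0,0,0],[0,0,0],[0,0,0],[0,0,0],[0,0,0],[0,0,0],[0,0,0]])

```text
t: 34.85
position: [637.0, 97.0, 78.5]
orientation: [1.0, -0.01, -0.003, -0.0]
ft_force: [-10.8, -0.3, 3.3]
gripper_width: 0.267
```

play_rows(delta_pos=[[0,0,0],[0,0,0],[0,0,0],[0,0,0],[0,0,-1],[0,0,-2],[0,0,-3],[0,0,-3]], rot=[[0,0,0],[0,0,0],[0,0,0],[0,0,0],[0,0,0],[0,0,0],[0,0,0],[0,0,0]], claw=110)

```text
t: 35.65
position: [638.9, 96.7, 170.4]
orientation: [1.0, -0.01, 0.0, -0.0]
ft_force: [-0.3, -0.0, 0.8]
gripper_width: 0.569
```

play_rows(delta_pos=[[-1,0,-1.5],[-2,0,-1],[-3,0,0],[-3.5,0,0],[-3,0,0],[-2,0,0],[-1,0,0],[0,0,0]], rot=[[0,0,0],[0,0,0],[0,0,0],[0,0,0],[0,0,0],[0,0,0],[0,0,0],[0,0,0]])

```text
t: 36.45
position: [483.0, 100.0, 194.0]
orientation: [1.0, -0.01, 0.0, -0.0]
ft_force: [0.5, -0.2, 0.0]
gripper_width: 0.574
```

```bash
cat >> h.py <<'E'
def inrack(f,ys=(22,97,172)):
    C=cloud(f)
    for y in ys:
        m=(f['depth']>0)&(C[:,:,0]<653)&(C[:,:,0]>540)&(abs(C[:,:,1]-y)<25)&(C[:,:,2]>60)&(C[:,:,2]<90)
        P=C[m]
        if len(P)<100: print(y,'empty',len(P)); continue
        k=np.polyfit(P[:,0],P[:,2],1); print(y,'handle x',np.percentile(P[:,0],[.5,99.5]).round(1),'y',np.percentile(P[:,1],[1,99]).round(1),'pitch',np.degrees(k[0]).round(2),'ztop',np.polyval(k,610).round(1))
E
python3 - <<'E'
from h import *
st(); f=snap('wrist','w8.png'); inrack(f); scr(f)
E
```

```text
t 36.45 pos [483. 100. 194.] x [ 1.   -0.02  0.  ] y [-0.02 -1.   -0.  ] z [ 0.  0. -1.] F [ 0.5 -0.2  0. ] w 0.574 q [-0.04  0.34  1.56  0.    1.24  1.55]
22 empty 0
97 handle x [562.9 621. ] y [ 86.2 109.6] pitch 1.52 ztop 71.8
172 empty 0
handle c [506.6 286.5] sz 186.2 7.1 yaw -0.02 z 14.0
handle c [460.2  31.6] sz 93.9 24.5 yaw 0.17 z 17.7
handle c [454.3 195.5] sz 94.1 24.5 yaw 2.62 z 17.7
handle c [397.  245.4] sz 14.9 5.2 yaw -57.84 z 16.0
handle c [387.2 241.7] sz 16.9 5.4 yaw -68.34 z 16.4
```

View pics/w8.png

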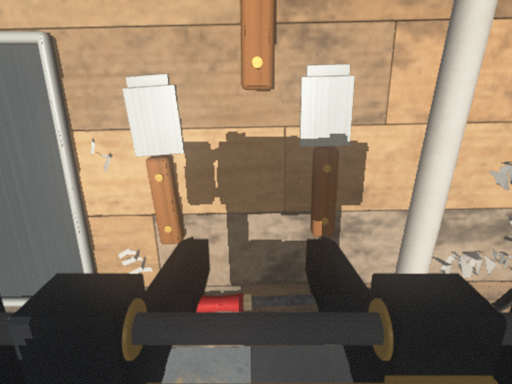

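Picture 8: the middle scraper sits in the rack, and its handle end at x=563 gives the origin at 610.4 against 610.2 expected when home. The other two haven't moved. Next is the right one.

play_rows(delta_pos=[[0,0,0],[0.3,1.2,1.5],[0,1.6,2.5],[0,1.6,2.5],[0,1.4,2.5],[0,1.0,2.5],[0,0,2.0],[0,0,1.5]], rot=[[0,0,-0.025],[0,0,0],[0,0,0],[0,0,0],[0,0,0],[0,0,0],[0,0,0],[0,0,0]])

```text
t: 37.3
position: [487.8, 31.3, 42.0]
orientation: [1.0, 0.003, -0.001, -0.0]
ft_force: [0.8, -0.3, -0.2]
gripper_width: 0.569
```

play_rows(delta_pos=[[0,0,1.0],[0,0,0.8],[0,0,0.3],[0,0,0],[0,0,0],[0,0,0],[0,0,0],[0,0,0]], rot=[[0,0,0],[0,0,0],[0,0,0],[0,0,0],[0,0,0],[0,0,0],[0,0,0],[0,0,0]])

```text
t: 38.1
position: [487.3, 31.9, 23.0]
orientation: [1.0, 0.002, 0.0, 0.0]
ft_force: [0.2, 0.2, 0.4]
gripper_width: 0.564
```

play_rows(delta_pos=[[0,0,0],[0,0,0],[0,0,0],[0,0,0],[0,0,0],[0,0,0],[0,0,0],[0,0,0]], rot=[[0,0,0],[0,0,0],[0,0,0],[0,0,0],[0,0,0],[0,0,0],[0,0,0],[0,0,0]], claw=255, grip_force=50)

```text
t: 38.9
position: [487.2, 31.9, 22.8]
orientation: [1.0, 0.002, -0.0, -0.0]
ft_force: [-0.5, -0.2, 1.3]
gripper_width: 0.265
```

Run:
```python
from h import *
st()
```

```text
t 38.9 pos [487.2  31.9  22.8] x [ 1.     0.005 -0.   ] y [ 0.005 -1.    -0.   ] z [-0.  0. -1.] F [-0.5 -0.2  1.3] w 0.265 q [-0.18  0.59  1.77  0.    0.78  1.39]
```

play_rows(delta_pos=[[0,0,-0.6],[0,0,-1.2],[0,0,-1.5],[0,0,-1.2],[0,0,-0.8],[0,0,-0.45],[0,0,0],[0,0,0]], rot=[[0,0,0],[0,0,0],[0,0,0],[0,0,0.016],[0,0,0.016],[0,0,0],[0,0,0],[0,0,0]])

```text
t: 39.7
position: [487.0, 31.9, 79.9]
orientation: [1.0, -0.014, -0.0, -0.0]
ft_force: [0.1, -0.2, -1.4]
gripper_width: 0.267
```

play_rows(delta_pos=[[0.5,0.05,0],[1.0,0.1,0],[1.2,0.15,0],[1.2,0.15,0],[0.8,0.1,0],[0.5,0.05,0],[0,0,0],[0,0,0]], rot=[[0,0,0],[0,0,0],[0,0,0],[0,0,0],[0,0,0],[0,0,0],[0,0,0],[0,0,0]])

```text
t: 40.5
position: [538.8, 24.6, 80.1]
orientation: [1.0, -0.014, -0.0, -0.0]
ft_force: [-0.6, 0.4, -1.3]
gripper_width: 0.265
```

Run:
```python
from h import *
st(); f=snap('wrist'); held(f,24,60)
```

```text
t 40.5 pos [538.8  24.6  80.1] x [ 1.    -0.027 -0.001] y [-0.027 -1.    -0.   ] z [-0.001  0.    -1.   ] F [-0.6  0.4 -1.3] w 0.265 q [-0.17  0.56  1.57  0.    1.01  1.42]
blade top z@tcp 61.6 @tip 61.3 slope x,y deg [-0.18  0.  ] width [49. 49. 49. 49. 49. 48. 49. 48. 49. 49. 49.] yaw -1.5 y@tcp 24.3 y@tip 21.7 xmax 622.7
```

play_rows(delta_pos=[[0.6,0,0],[1.0,0,0],[1.0,0,0],[1.0,0,0],[1.0,0,0],[0.6,0,0],[0,0,0],[0,0,0]], rot=[[0,0,0],[0,0,0],[0,0,0],[0,0,0],[0,0,0],[0,0,0],[0,0,0],[0,0,0]])

```text
t: 41.35
position: [590.8, 23.1, 80.1]
orientation: [1.0, -0.014, -0.0, -0.0]
ft_force: [-0.3, -0.9, -0.4]
gripper_width: 0.269
```

play_rows(delta_pos=[[0.6,0,0],[0.8,0,0],[0.8,0,0],[0.6,0,0],[0.5,0,0],[0.3,0,0],[0.2,0,0],[0,0,0]], rot=[[0,0,0],[0,0,0],[0,0,0],[0,0,0],[0,0,0],[0,0,0],[0,0,0],[0,0,0]])

```text
t: 42.15
position: [629.1, 22.0, 80.2]
orientation: [1.0, -0.014, -0.0, 0.0]
ft_force: [-0.8, 0.7, -1.7]
gripper_width: 0.265
```

play_rows(delta_pos=[[0.2,0,0],[0.2,0,0],[0.1,0,0],[0.1,0,0],[0.1,0,0],[0,0,0],[0,0,0],[0,0,0]], rot=[[0,0,0],[0,0,0],[0,0,0],[0,0,0],[0,0,0],[0,0,0],[0,0,0],[0,0,0]])

```text
t: 42.95
position: [635.9, 21.9, 80.2]
orientation: [1.0, -0.014, -0.0, -0.0]
ft_force: [-0.9, 0.2, -1.9]
gripper_width: 0.271
```

play_rows(delta_pos=[[0.1,0,0],[0.1,0,0],[0.05,0,0],[0,0,0],[0,0,0],[0,0,0],[0,0,0],[0,0,0]], rot=[[0,0,0],[0,0,0],[0,0,0],[0,0,0],[0,0,0],[0,0,0],[0,0,0],[0,0,0]])

```text
t: 43.75
position: [636.4, 21.9, 80.1]
orientation: [1.0, -0.013, -0.003, -0.0]
ft_force: [-12.4, -1.2, 4.5]
gripper_width: 0.266
```

Contact at about 12 N and the pose matches home. I'll release and retreat.

play_rows(delta_pos=[[0,0,0.15],[0,0,0],[0,0,0],[0,0,0],[0,0,0],[0,0,0],[0,0,0],[0,0,0]], rot=[[0,0,0],[0,0,0],[0,0,0],[0,0,0],[0,0,0],[0,0,0],[0,0,0],[0,0,0]])

```text
t: 44.55
position: [636.4, 22.0, 78.5]
orientation: [1.0, -0.013, -0.003, -0.0]
ft_force: [-11.8, -0.5, 3.6]
gripper_width: 0.264
```

play_rows(delta_pos=[[0,0,0],[0,0,0],[0,0,0],[0,0,0],[0,0,-1],[0,0,-2],[0,0,-3],[0,0,-3]], rot=[[0,0,0],[0,0,0],[0,0,0],[0,0,0],[0,0,0],[0,0,0],[0,0,0],[0,0,0]], claw=110)

```text
t: 45.35
position: [638.5, 21.8, 170.4]
orientation: [1.0, -0.014, 0.0, -0.0]
ft_force: [0.2, 0.3, -1.2]
gripper_width: 0.571
```

play_rows(delta_pos=[[-1,-1,-1.5],[-2,-1.5,-1],[-3,-2,0],[-3.5,-2.5,0],[-3,-2,0],[-2,-1.5,0],[-1,-1,0],[0,0,0]], rot=[[0,0,0],[0,0,0],[0,0,0],[0,0,0],[0,0,0],[0,0,0],[0,0,0],[0,0,0]])

```text
t: 46.15
position: [485.6, 142.1, 194.0]
orientation: [1.0, -0.013, 0.0, -0.0]
ft_force: [1.5, -0.3, 0.2]
gripper_width: 0.566
```

Run:
```python
from h import *
st(); f=snap('wrist'); inrack(f); scr(f)
```

```text
t 46.15 pos [485.6 142.1 194. ] x [ 1.    -0.025  0.   ] y [-0.025 -1.    -0.   ] z [ 0.  0. -1.] F [ 1.5 -0.3  0.2] w 0.566 q [0.05 0.36 1.52 0.   1.25 1.65]
22 handle x [561.1 621. ] y [12.3 35.6] pitch 0.95 ztop 70.8
97 handle x [563.  622.8] y [ 86.2 110. ] pitch 1.19 ztop 71.4
172 empty 0
handle c [505.7 288.3] sz 188.1 6.8 yaw -1.14 z 14.0
handle c [454.5 195.6] sz 94.1 24.1 yaw 2.93 z 17.7
```

play_rows(delta_pos=[[0,0,0],[-0.2,-1.0,1.5],[0,-1.3,2.5],[0,-1.3,2.5],[0,-1.2,2.5],[0,-0.7,2.5],[0,0,2.0],[0,0,1.2]], rot=[[0,0,-0.076],[0,0,0],[0,0,0],[0,0,0],[0,0,0],[0,0,0],[0,0,0],[0,0,0]])

```text
t: 47.0
position: [482.6, 195.2, 44.9]
orientation: [1.0, 0.024, -0.001, 0.0]
ft_force: [0.5, -0.4, 0.7]
gripper_width: 0.569
```

play_rows(delta_pos=[[0,0,1.2],[0,0,0.9],[0,0,0.3],[0,0,0],[0,0,0],[0,0,0],[0,0,0],[0,0,0]], rot=[[0,0,0],[0,0,0],[0,0,0],[0,0,0],[0,0,0],[0,0,0],[0,0,0],[0,0,0]])

```text
t: 47.8
position: [482.1, 195.8, 23.0]
orientation: [1.0, 0.024, 0.0, -0.0]
ft_force: [-0.8, -0.0, 0.4]
gripper_width: 0.569
```

play_rows(delta_pos=[[0,0,0],[0,0,0],[0,0,0],[0,0,0],[0,0,0],[0,0,0],[0,0,0],[0,0,0]], rot=[[0,0,0],[0,0,0],[0,0,0],[0,0,0],[0,0,0],[0,0,0],[0,0,0],[0,0,0]], claw=255, grip_force=50)

```text
t: 48.6
position: [482.0, 195.8, 22.8]
orientation: [1.0, 0.024, 0.0, -0.0]
ft_force: [0.0, 1.2, 0.6]
gripper_width: 0.269
```

Run:
```python
from h import *
st()
```

```text
t 48.6 pos [482.  195.8  22.8] x [0.999 0.049 0.   ] y [ 0.049 -0.999 -0.   ] z [ 0.  0. -1.] F [0.  1.2 0.6] w 0.269 q [0.16 0.63 1.68 0.   0.84 1.68]
```

play_rows(delta_pos=[[0,0,-0.6],[0,0,-1.2],[0,0,-1.5],[0,0,-1.2],[0,0,-0.8],[0,0,-0.45],[0,0,0],[0,0,0]], rot=[[0,0,0],[0,0,0],[0,0,0.02],[0,0,0.02],[0,0,0.02],[0,0,0.017],[0,0,0],[0,0,0]])

```text
t: 49.4
position: [481.8, 195.7, 80.0]
orientation: [1.0, -0.014, -0.0, 0.0]
ft_force: [0.6, -0.6, -2.7]
gripper_width: 0.27
```

play_rows(delta_pos=[[0.5,0.2,0],[1.2,0.4,0],[1.5,0.5,0],[1.5,0.5,0],[1,0.3,0],[0.5,0.1,0],[0,0,0],[0,0,0]], rot=[[0,0,0],[0,0,0],[0,0,0],[0,0,0],[0,0,0],[0,0,0],[0,0,0],[0,0,0]])

```text
t: 50.2
position: [543.0, 174.2, 80.1]
orientation: [1.0, -0.014, -0.0, 0.0]
ft_force: [-0.8, -0.4, -2.2]
gripper_width: 0.263
```

Run:
```python
from h import *
st(); f=snap('wrist'); held(f,173.5,60)
```

```text
t 50.2 pos [543.  174.2  80.1] x [ 1.    -0.028 -0.001] y [-0.028 -1.     0.   ] z [-0.001 -0.    -1.   ] F [-0.8 -0.4 -2.2] w 0.263 q [0.1  0.6  1.48 0.   1.06 1.7 ]
blade top z@tcp 61.5 @tip 61.2 slope x,y deg [-0.17  0.01] width [49. 48. 49. 49. 49. 49. 49. 49. 48. 49. 49.] yaw -1.02 y@tcp 173.9 y@tip 172.2 xmax 626.9
```

play_rows(delta_pos=[[0,-0.05,0],[0.6,0,0],[1.0,-0.01,0],[1.0,-0.01,0],[1.0,-0.01,0],[1.0,-0.01,0],[0.6,-0.01,0],[0,0,0]], rot=[[0,0,0.009],[0,0,0],[0,0,0],[0,0,0],[0,0,0],[0,0,0],[0,0,0],[0,0,0]])

```text
t: 51.05
position: [596.2, 173.0, 80.0]
orientation: [1.0, -0.019, 0.0, -0.0]
ft_force: [-0.6, 1.4, -2.3]
gripper_width: 0.264
```

play_rows(delta_pos=[[0.6,0,0],[0.8,-0.01,0],[0.8,-0.01,0],[0.6,0,0],[0.5,0,0],[0.3,0,0],[0.2,0,0],[0,0,0]], rot=[[0,0,0],[0,0,0],[0,0,0],[0,0,0],[0,0,0],[0,0,0],[0,0,0],[0,0,0]])

```text
t: 51.85
position: [633.5, 171.9, 80.2]
orientation: [1.0, -0.019, -0.0, -0.0]
ft_force: [-0.5, -0.6, -1.9]
gripper_width: 0.261
```

play_rows(delta_pos=[[0.2,0,0],[0.2,0,0],[0.1,0,0],[0.1,0,0],[0.1,0,0],[0,0,0],[0,0,0],[0,0,0]], rot=[[0,0,0],[0,0,0],[0,0,0],[0,0,0],[0,0,0],[0,0,0],[0,0,0],[0,0,0]])

```text
t: 52.65
position: [640.4, 171.6, 80.3]
orientation: [1.0, -0.019, -0.0, 0.0]
ft_force: [-0.6, 0.5, -1.1]
gripper_width: 0.269
```

play_rows(delta_pos=[[0.1,0,0],[0.1,0,0],[0.05,0,0],[0,0,0],[0,0,0],[0,0,0],[0,0,0],[0,0,0]], rot=[[0,0,0],[0,0,0],[0,0,0],[0,0,0],[0,0,0],[0,0,0],[0,0,0],[0,0,0]])

```text
t: 53.45
position: [640.9, 171.7, 80.1]
orientation: [1.0, -0.018, -0.003, 0.0]
ft_force: [-10.7, -1.5, 3.4]
gripper_width: 0.265
```

play_rows(delta_pos=[[0,0,0.15],[0,0,0],[0,0,0],[0,0,0],[0,0,0],[0,0,0],[0,0,0],[0,0,0]], rot=[[0,0,0],[0,0,0],[0,0,0],[0,0,0],[0,0,0],[0,0,0],[0,0,0],[0,0,0]])

```text
t: 54.25
position: [640.9, 171.8, 78.5]
orientation: [1.0, -0.018, -0.003, 0.0]
ft_force: [-11.1, -0.4, 2.8]
gripper_width: 0.272
```

play_rows(delta_pos=[[0,0,0],[0,0,0],[0,0,0],[0,0,0],[0,0,-1],[0,0,-2],[0,0,-3],[0,0,-3]], rot=[[0,0,0],[0,0,0],[0,0,0],[0,0,0],[0,0,0],[0,0,0],[0,0,0],[0,0,0]], claw=110)

```text
t: 55.05
position: [642.9, 171.5, 170.5]
orientation: [1.0, -0.019, 0.0, -0.0]
ft_force: [0.9, -0.1, -0.7]
gripper_width: 0.57
```

play_rows(delta_pos=[[-1,0,-2],[-2,0,-2],[-3,0,-1],[-3.5,0,-1],[-3,0,-1],[-2,0,0],[-1,0,0],[0,0,0]], rot=[[0,0,0.02],[0,0,-0.02],[0,0,0],[0,0,0],[0,0,0],[0,0,0],[0,0,0],[0,0,0]])

```text
t: 55.85
position: [487.5, 177.8, 239.5]
orientation: [1.0, -0.018, 0.0, -0.0]
ft_force: [0.1, -0.7, 0.5]
gripper_width: 0.569
```

Run:
```python
from h import *
st(); f=snap('wrist'); inrack(f)
```

```text
t 55.85 pos [487.5 177.8 239.5] x [ 0.999 -0.037  0.001] y [-0.037 -0.999 -0.   ] z [ 0.001  0.    -1.   ] F [ 0.1 -0.7  0.5] w 0.569 q [0.12 0.34 1.42 0.   1.38 1.73]
22 handle x [561.4 630.8] y [12.1 35.5] pitch 0.82 ztop 70.6
97 handle x [563.4 633. ] y [ 86.3 110.1] pitch 1.07 ztop 71.2
172 handle x [565.2 635.5] y [160.6 184.7] pitch 1.34 ztop 71.7
```

play_rows(delta_pos=[[-1,-2,0],[-2,-3,0],[-2,-3,0],[-2,-3,0],[-1.5,-2.5,0],[-0.5,-1.5,0],[0,0,0],[0,0,0]], rot=[[0,0,0],[0,0,0],[0,0,0],[0,0,0],[0,0,0],[0,0,0],[0,0,0],[0,0,0]])

```text
t: 56.7
position: [404.5, 330.8, 238.4]
orientation: [1.0, -0.019, -0.0, 0.0]
ft_force: [-0.2, 0.6, -0.5]
gripper_width: 0.57
```

Run:
```python
from h import *
st(); f=snap('wrist','w9.png'); C=cloud(f); print((-np.array(f['R']).T@f['t']).round(0))
v=(f['depth']>0)&(C[:,:,0]>270)&(C[:,:,0]<680)&(C[:,:,1]>250)&(C[:,:,1]<500)
m=v&(C[:,:,2]>8)&(C[:,:,2]<19); n,l,s,_=cv2.connectedComponentsWithStats(m.astype(np.uint8)); k=1+np.argmax(s[1:,4]); P=C[l==k]
print('bars',cv2.minAreaRect(P[:,:2].astype(np.float32)),len(P))
def ed(P,a,b,sel,vals):
    r=[(t,*np.percentile(q[:,b],[1,99])) for t in vals for q in [P[(abs(P[:,a]-t)<4)&sel(P)]] if len(q)>5]; r=np.array(r)
    if len(r)>3: print('fit lo',np.polyfit(r[:,0],r[:,1],1).round(4),'hi',np.polyfit(r[:,0],r[:,2],1).round(4))
    else: print('few')
print('right bar y(x)'); ed(P,0,1,lambda p:p[:,1]<320,range(360,590,15))
print('left bar y(x)'); ed(P,0,1,lambda p:p[:,1]>430,range(360,590,15))
print('front x(y)'); ed(P,1,0,lambda p:p[:,0]<360,range(320,440,10))
print('back x(y)'); ed(P,1,0,lambda p:p[:,0]>580,range(320,440,10))
```

```text
t 56.7 pos [404.5 330.8 238.4] x [ 0.999 -0.037 -0.   ] y [-0.037 -0.999  0.   ] z [-0. -0. -1.] F [-0.2  0.6 -0.5] w 0.57 q [ 0.46  0.35  1.41 -0.    1.39  2.07]
[488. 328. 366.]
bars ((448.1239013671875, 376.0020446777344), (179.9801025390625, 241.63490295410156), 88.72032165527344) 5300
right bar y(x)
fit lo [-2.230000e-02  2.966979e+02] hi [-1.990000e-02  3.044979e+02]
left bar y(x)
fit lo [-2.100000e-02  4.651683e+02] hi [-2.050000e-02  4.743047e+02]
front x(y)
fit lo [2.44000e-02 3.19058e+02] hi [2.150000e-02 3.290186e+02]
back x(y)
few
```

View pics/w9.png

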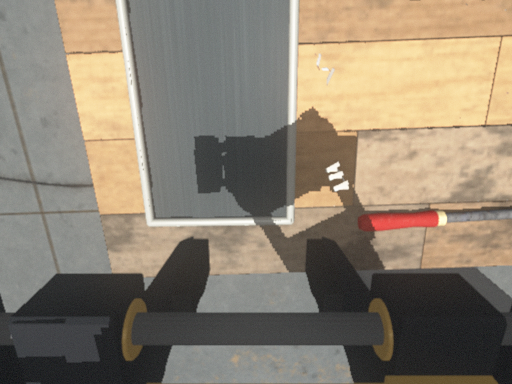

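Picture 9 shows the stand frame: inner edge of the left bar at about 140 px, right at about 290 px, front at 220 px. From it the stand centre is (471.5, 375.3) with yaw -1.2°. All three scrapers sit within 0.5 mm of home. Now back to the tray.

play_rows(delta_pos=[[0,2,0.3],[0.1,3,0.3],[0.1,4,0.3],[0.1,4,0.3],[0.1,4,0.3],[0.1,4,0.3],[0.1,4,0.3],[0.1,4,0.3]], rot=[[0,0,-0.014],[0,0,0],[0,0,0],[0,0,0],[0,0,0],[0,0,0],[0,0,0],[0,0,0]], claw=110)

```text
t: 57.55
position: [403.6, 38.3, 214.8]
orientation: [1.0, -0.012, 0.0, 0.0]
ft_force: [-0.0, 0.6, -0.4]
gripper_width: 0.567
```

play_rows(delta_pos=[[0.1,4,0.1],[0.1,4,0.1],[0.1,4,0],[0.1,4,0],[0.1,4,0],[0.1,4,0],[0.1,4,0],[0.1,4,0]], rot=[[0,0,0],[0,0,0],[0,0,0],[0,0,0],[0,0,0],[0,0,0],[0,0,0],[0,0,0]])

```text
t: 58.35
position: [403.3, -282.1, 212.8]
orientation: [1.0, -0.013, 0.0, 0.0]
ft_force: [0.2, -0.5, 0.5]
gripper_width: 0.566
```

play_rows(delta_pos=[[0,4,0],[0,3,0],[0,2,0],[0,0,0],[0,0,0],[0,0,0],[0,0,0],[0,0,0]], rot=[[0,0,0],[0,0,0],[0,0,0],[0,0,0],[0,0,0],[0,0,0],[0,0,0],[0,0,0]])

```text
t: 59.15
position: [402.3, -368.6, 213.0]
orientation: [1.0, -0.011, 0.0, 0.0]
ft_force: [-0.1, 0.3, 0.8]
gripper_width: 0.567
```

Run:
```python
from h import *
st(); f=snap('wrist','w10.png'); C=cloud(f); print((-np.array(f['R']).T@f['t']).round(0))
v=(f['depth']>0)&(C[:,:,0]>320)&(C[:,:,0]<610)&(C[:,:,1]>-460)&(C[:,:,1]<-280)
for lo,hi in((60,70),(20,29)):
    P=C[v&(C[:,:,2]>lo)&(C[:,:,2]<hi)]; print(lo,cv2.minAreaRect(P[:,:2].astype(np.float32)),len(P))
g=snap('top'); C=cloud(g); v=(g['depth']>0)&(C[:,:,0]>320)&(C[:,:,0]<610)&(C[:,:,1]>-460)&(C[:,:,1]<-280)
P=C[v&(C[:,:,2]>55)&(C[:,:,2]<72)]; print('top post',cv2.minAreaRect(P[:,:2].astype(np.float32)),len(P))
```

```text
t 59.15 pos [ 402.3 -368.6  213. ] x [ 1.    -0.023  0.   ] y [-0.023 -1.     0.   ] z [ 0. -0. -1.] F [-0.1  0.3  0.8] w 0.567 q [-0.96  0.41  1.39  0.    1.35  0.63]
[ 485. -371.  340.]
60 ((464.473876953125, -369.92047119140625), (15.573652267456055, 34.60371398925781), 88.63430786132812) 787
20 ((447.4000549316406, -369.5909423828125), (140.58108520507812, 216.33653259277344), 88.58866882324219) 4225
top post ((464.163330078125, -369.732666015625), (15.639495849609375, 28.609874725341797), 87.12194061279297) 75
```

View pics/w10.png

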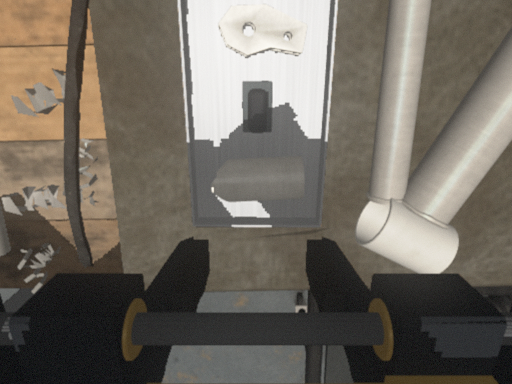

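Picture 10: parts in the tray and the post at (258,105) px, but there's a tube structure to the right at (400,150) px. I'll check its height before lowering the 187 mm wide body there.

Run:
```python
from h import *
for cam in('wrist','top'):
    f=snap(cam); C=cloud(f); v=(f['depth']>0)&(C[:,:,0]>360)&(C[:,:,0]<580)
    for y in range(-440,-600,-10):
        q=C[v&(abs(C[:,:,1]-y)<5)]
        print(y,q[:,2].max().round() if len(q) else None,len(q),end=' | ')
    print()
```

```text
-440 272.0 2002 | -450 267.0 2405 | -460 4.0 1950 | -470 5.0 1949 | -480 29.0 1964 | -490 61.0 4645 | -500 60.0 2703 | -510 58.0 2056 | -520 59.0 1138 | -530 63.0 1095 | -540 63.0 2843 | -550 62.0 2891 | -560 61.0 2867 | -570 61.0 2830 | -580 62.0 2779 | -590 61.0 1627 | 
-440 29.0 233 | -450 6.0 54 | -460 6.0 160 | -470 6.0 160 | -480 7.0 146 | -490 39.0 331 | -500 41.0 178 | -510 41.0 98 | -520 38.0 43 | -530 8.0 5 | -540 7.0 86 | -550 7.0 86 | -560 9.0 85 | -570 8.0 74 | -580 7.0 71 | -590 35.0 71 |
```

play_rows(delta_pos=[[1,0,0.5],[1.5,0,1.5],[1.5,0,2],[1.2,0,2],[0.8,0,2],[0.2,0,2],[0,0,2],[0,0,1.5]], rot=[[0,0,0],[0,0,0],[0,0,0],[0,0,0],[0,0,0],[0,0,0],[0,0,0],[0,0,0]])

```text
t: 60.15
position: [464.6, -370.1, 75.9]
orientation: [1.0, -0.011, -0.0, -0.001]
ft_force: [-0.5, -0.6, -0.1]
gripper_width: 0.57
```

play_rows(delta_pos=[[0,0,1.2],[0,0,1],[0,0,0.8],[0,0,0.5],[0,0,0.2],[0,0,0],[0,0,0],[0,0,0]], rot=[[0,0,0],[0,0,0],[0,0,0],[0,0,0],[0,0,0],[0,0,0],[0,0,0],[0,0,0]])

```text
t: 60.95
position: [464.3, -370.8, 41.2]
orientation: [1.0, -0.012, 0.0, 0.0]
ft_force: [-0.6, -0.5, -0.6]
gripper_width: 0.573
```

play_rows(delta_pos=[[0,0,0],[0,0,0],[0,0,0],[0,0,0],[0,0,0],[0,0,0],[0,0,0],[0,0,0]], rot=[[0,0,0],[0,0,0],[0,0,0],[0,0,0],[0,0,0],[0,0,0],[0,0,0],[0,0,0]], claw=255, grip_force=60)

```text
t: 61.75
position: [464.1, -370.5, 40.7]
orientation: [1.0, -0.012, -0.0, -0.0]
ft_force: [-0.7, 1.9, 1.4]
gripper_width: 0.178
```

Run:
```python
from h import *
st()
```

```text
t 61.75 pos [ 464.1 -370.5   40.7] x [ 1.    -0.023 -0.   ] y [-0.023 -1.    -0.   ] z [-0.  0. -1.] F [-0.7  1.9  1.4] w 0.178 q [-0.87  0.69  1.45  0.    1.01  0.72]
```

play_rows(delta_pos=[[0,0,-0.2],[0,0,-0.5],[0,0,-0.9],[0,0,-1.2],[0,0,-1.3],[0,0,-1.2],[0,0,-0.8],[0,0,-0.4]], rot=[[0,0,0],[0,0,0],[0,0,0],[0,0,0],[0,0,0],[0,0,0],[0,0,0],[0,0,0]])

```text
t: 62.55
position: [464.3, -370.8, 107.0]
orientation: [1.0, -0.012, 0.0, 0.001]
ft_force: [-0.4, -0.8, -4.2]
gripper_width: 0.176
```

```bash
cat >> h.py <<'E'
def traycheck(f,z0):
    "tray walls in hand: tilt from wall tops; z0 = expected height of the tray's underside"
    C=cloud(f); s=readout.sense(); x,y,_=s['position']
    m=(f['depth']>0)&(abs(C[:,:,0]-x)<135)&(abs(C[:,:,1]-y)<72)
    P=C[m&(abs(C[:,:,2]-z0-3)<7)]
    A=np.c_[P[:,0]-x,P[:,1]-y,np.ones(len(P))]; k=np.linalg.lstsq(A,P[:,2],rcond=None)[0]
    print('floor tilt deg',np.degrees(k[:2]).round(2),'floor z',k[2].round(1),len(P))
    W=C[m&(C[:,:,2]>z0+19)&(C[:,:,2]<z0+29)]; print('walls',cv2.minAreaRect(W[:,:2].astype(np.float32)))
E
python3 - <<'E'
from h import *
st(); f=snap('wrist','w11.png'); traycheck(f,65)
E
```

```text
t 62.55 pos [ 464.3 -370.8  107. ] x [ 1.    -0.023  0.001] y [-0.023 -1.     0.001] z [ 0.001 -0.001 -1.   ] F [-0.4 -0.8 -4.2] w 0.176 q [-0.87  0.6   1.39 -0.    1.15  0.72]
floor tilt deg [-0.1  -0.07] floor z 69.8 57225
walls ((515.892333984375, -372.1788635253906), (140.48072814941406, 129.33033752441406), 88.70246887207031)
```

View pics/w11.png

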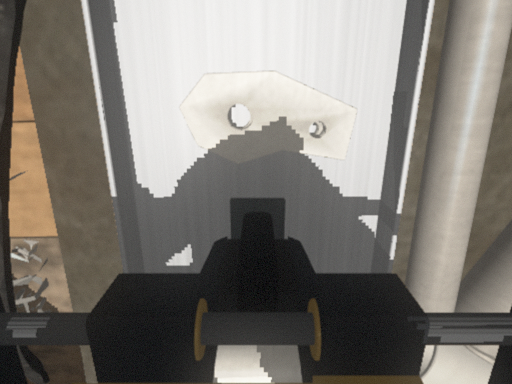

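Picture 11: the tray is up and level (tilt about 0.1°), with the dropout stack at (265,115) px. I'll carry it across gently, nearer the robot so it clears the scraper handles.

play_rows(delta_pos=[[-0.1,-0.3,0],[-0.3,-0.6,0],[-0.5,-0.9,0],[-0.6,-1.2,0],[-0.6,-1.5,0],[-0.6,-1.8,0],[-0.6,-1.8,0],[-0.5,-1.8,0]], rot=[[0,0,0],[0,0,0],[0,0,0],[0,0,0],[0,0,0],[0,0,0],[0,0,0],[0,0,0]])

```text
t: 63.4
position: [427.6, -269.2, 105.6]
orientation: [1.0, -0.012, -0.0, -0.0]
ft_force: [0.4, -0.4, -4.3]
gripper_width: 0.178
```

play_rows(delta_pos=[[-0.3,-1.8,0],[-0.2,-1.8,0],[-0.1,-1.8,0],[0,-1.8,0],[0,-1.8,0],[0,-1.8,0],[0,-1.8,0],[0,-1.8,0]], rot=[[0,0,0],[0,0,0],[0,0,0],[0,0,0],[0,0,0],[0,0,0],[0,0,0],[0,0,0]])

```text
t: 64.2
position: [425.6, -125.3, 105.8]
orientation: [1.0, -0.011, 0.0, 0.0]
ft_force: [-0.1, -0.4, -4.2]
gripper_width: 0.172
```

play_rows(delta_pos=[[-0.05,-1.8,0],[-0.05,-1.8,0],[-0.05,-1.8,0],[-0.05,-1.8,0],[-0.05,-1.8,0],[-0.05,-1.8,0],[-0.05,-1.8,0],[-0.05,-1.8,0]], rot=[[0,0,0],[0,0,0],[0,0,0],[0,0,0],[0,0,0],[0,0,0],[0,0,0],[0,0,0]])

```text
t: 65.0
position: [424.8, 18.7, 105.8]
orientation: [1.0, -0.011, 0.0, 0.0]
ft_force: [0.5, 0.1, -5.0]
gripper_width: 0.175
```

play_rows(delta_pos=[[-0.05,-1.8,0],[-0.05,-1.8,0],[-0.05,-1.8,0],[-0.05,-1.8,0],[-0.05,-1.8,0],[-0.05,-1.8,0],[-0.05,-1.8,0],[-0.05,-1.8,0]], rot=[[0,0,0],[0,0,0],[0,0,0],[0,0,0],[0,0,0],[0,0,0],[0,0,0],[0,0,0]])

```text
t: 65.8
position: [423.9, 162.7, 105.8]
orientation: [1.0, -0.011, 0.0, -0.0]
ft_force: [-0.1, -0.2, -5.2]
gripper_width: 0.177
```

play_rows(delta_pos=[[0,-1.8,0],[0,-1.8,0],[0,-1.8,0],[0.1,-1.8,0],[0.2,-1.8,0],[0.4,-1.8,0],[0.5,-1.8,0],[0.5,-1.8,0]], rot=[[0,0,0],[0,0,0],[0,0,0],[0,0,0],[0,0,0],[0,0,0],[0,0,0],[0,0,0]])

```text
t: 66.6
position: [444.2, 306.2, 105.6]
orientation: [1.0, -0.011, -0.0, 0.0]
ft_force: [0.1, 0.1, -4.5]
gripper_width: 0.176
```

play_rows(delta_pos=[[0.5,-1.6,0],[0.5,-1.4,0],[0.5,-1.2,0],[0.4,-1.0,0],[0.3,-0.7,0],[0.2,-0.4,0],[0.1,-0.2,0],[0,0,0]], rot=[[0,0,0],[0,0,0],[0,0,0],[0,0,0],[0,0,0],[0,0,0],[0,0,0],[0,0,0]])

```text
t: 67.4
position: [471.3, 369.3, 105.7]
orientation: [1.0, -0.012, -0.0, 0.0]
ft_force: [0.2, -0.3, -4.8]
gripper_width: 0.177
```

Run:
```python
from h import *
st(); f=snap('wrist','w12.png'); traycheck(f,65)
C=cloud(f); P=C[(f['depth']>0)&(C[:,:,2]>9)&(C[:,:,2]<19)&(C[:,:,1]>280)&(C[:,:,1]<480)&(C[:,:,0]>550)]
if len(P): print('stand bars seen',np.percentile(P,[1,99],axis=0).round(1))
g=snap('top','t12.png'); C=cloud(g); v=(g['depth']>0)&(C[:,:,1]>270)&(C[:,:,1]<490)&(C[:,:,0]>300)&(C[:,:,0]<640)
P=C[v&(C[:,:,2]>83)&(C[:,:,2]<95)]; print('top: tray walls',cv2.minAreaRect(P[:,:2].astype(np.float32)))
P=C[v&(C[:,:,2]>9)&(C[:,:,2]<19)]; print('top: bars',cv2.minAreaRect(P[:,:2].astype(np.float32)))
a=cv2.imread('pics/w12.png'); b=cv2.resize(cv2.imread('pics/t12.png')[170:300,90:200],None,fx=2.95,fy=2.95); cv2.imwrite('pics/v12.png',np.hstack([cv2.resize(a,(470,384)),cv2.resize(b,(325,384))]))
```

```text
t 67.4 pos [471.3 369.3 105.7] x [ 1.    -0.023 -0.   ] y [-0.023 -1.     0.   ] z [-0. -0. -1.] F [ 0.2 -0.3 -4.8] w 0.177 q [ 0.47  0.61  1.37 -0.    1.16  2.06]
floor tilt deg [-0.17 -0.03] floor z 68.6 57847
walls ((523.0772705078125, 368.07586669921875), (140.60450744628906, 128.27308654785156), 88.67825317382812)
top: tray walls ((469.6248779296875, 367.6863098144531), (141.12484741210938, 250.3769989013672), 88.69585418701172)
top: bars ((470.0085754394531, 373.115966796875), (178.8722686767578, 290.8546142578125), 89.28167724609375)
```

View pics/v12.png

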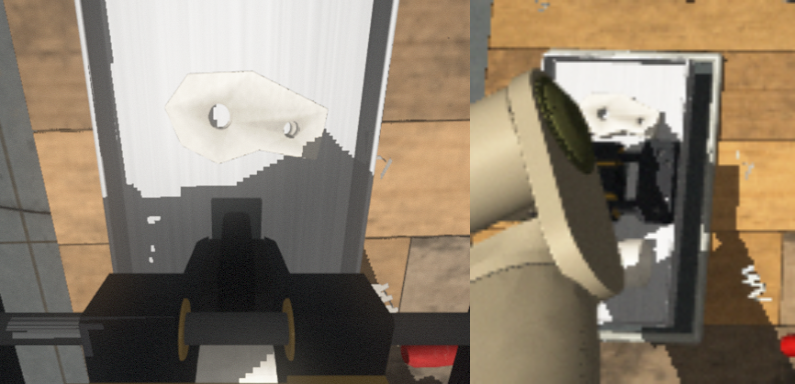

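Picture 12: the tray is level with its parts in it, and needs about 6 mm more in +y to centre in the frame. I'll lower it.

play_rows(delta_pos=[[0,-0.2,0],[0,-0.3,0],[0,-0.1,0.3],[0,0,0.6],[0,0,1.0],[0,0,1.2],[0,0,1.2],[0,0,0.8]], rot=[[0,0,0],[0,0,0],[0,0,0],[0,0,0],[0,0,0],[0,0,0],[0,0,0],[0,0,0]])

```text
t: 68.3
position: [471.0, 375.1, 53.0]
orientation: [1.0, -0.012, -0.001, 0.0]
ft_force: [0.8, -0.9, -4.6]
gripper_width: 0.176
```

play_rows(delta_pos=[[0,0,0.3],[0,0,0.2],[0,0,0.1],[0,0,0.1],[0,0,0.1],[0,0,0],[0,0,0],[0,0,0]], rot=[[0,0,0],[0,0,0],[0,0,0],[0,0,0],[0,0,0],[0,0,0],[0,0,0],[0,0,0]])

```text
t: 69.1
position: [471.5, 375.4, 46.9]
orientation: [1.0, -0.012, 0.0, -0.0]
ft_force: [-0.7, -0.4, -5.8]
gripper_width: 0.176
```

play_rows(delta_pos=[[0,0,0.1],[0,0,0.1],[0,0,0.03],[0,0,0],[0,0,0],[0,0,0],[0,0,0],[0,0,0]], rot=[[0,0,0],[0,0,0],[0,0,0],[0,0,0],[0,0,0],[0,0,0],[0,0,0],[0,0,0]])

```text
t: 69.9
position: [471.5, 375.4, 44.8]
orientation: [1.0, -0.012, 0.0, -0.0]
ft_force: [-2.3, -1.2, 4.4]
gripper_width: 0.177
```

Seated: the wrist force went from -5 N to +4 N at the expected height. I'll release, lift away and check.

play_rows(delta_pos=[[0,0,0],[0,0,0],[0,0,0],[0,0,0],[0,0,0],[0,0,-0.5],[0,0,-1.5],[0,0,-2.5]], rot=[[0,0,0],[0,0,0],[0,0,0],[0,0,0],[0,0,0],[0,0,0],[0,0,0],[0,0,0]], claw=130)

```text
t: 70.7
position: [470.9, 375.1, 89.1]
orientation: [1.0, -0.012, -0.001, 0.001]
ft_force: [0.8, -0.4, 0.5]
gripper_width: 0.492
```

play_rows(delta_pos=[[0,0,-3],[0,0,-3],[0,0,-3],[0,0,-3],[-2,1,-2],[-3,2,0],[-2,2,0],[-1,1,0]], rot=[[0,0,0],[0,0,0],[0,0,0],[0,0,0],[0,0,0],[0,0,0],[0,0,0],[0,0,0]])

```text
t: 71.5
position: [388.3, 316.2, 230.2]
orientation: [1.0, -0.011, 0.0, -0.0]
ft_force: [-0.7, 1.1, 0.7]
gripper_width: 0.492
```

play_rows(delta_pos=[[0,2,0],[0,4,0],[0,4,0],[0,4,0],[0,4,0],[0,3,0],[0,1,0],[0,0,0]], rot=[[0,0,0],[0,0,0],[0,0,0],[0,0,0],[0,0,0],[0,0,0],[0,0,0],[0,0,0]])

```text
t: 72.3
position: [385.1, 96.7, 229.8]
orientation: [1.0, -0.013, 0.0, -0.0]
ft_force: [0.6, 0.3, 0.5]
gripper_width: 0.491
```

Run:
```python
from h import *
st(); f=snap('wrist'); inrack(f)
g=snap('top','t13.png'); C=cloud(g); v=(g['depth']>0)&(C[:,:,1]>270)&(C[:,:,1]<490)&(C[:,:,0]>300)&(C[:,:,0]<640)
P=C[v&(C[:,:,2]>24)&(C[:,:,2]<34)]; print('tray walls',cv2.minAreaRect(P[:,:2].astype(np.float32)),P[:,2].mean())
P=C[v&(C[:,:,2]>10)&(C[:,:,2]<18)]; print('bars',cv2.minAreaRect(P[:,:2].astype(np.float32)))
P=C[v&(C[:,:,2]>4)&(C[:,:,2]<11)&(abs(C[:,:,0]-470)<100)&(abs(C[:,:,1]-375)<55)]; A=np.c_[P[:,:2]-[470,375],np.ones(len(P))]; print('floor tilt',np.degrees(np.linalg.lstsq(A,P[:,2],rcond=None)[0][:2]),P[:,2].mean())
a=cv2.imread('pics/t13.png')[120:300,90:440]; cv2.imwrite('pics/v13.png',cv2.resize(a,None,fx=2.28,fy=2.28,interpolation=3))
```

```text
t 72.3 pos [385.1  96.7 229.8] x [ 1.    -0.026  0.001] y [-0.026 -1.    -0.   ] z [ 0.001  0.    -1.   ] F [0.6 0.3 0.5] w 0.491 q [-0.05  0.14  1.73  0.    1.27  1.54]
22 empty 0
97 empty 0
172 empty 0
tray walls ((469.6991882324219, 374.6686706542969), (142.0836944580078, 250.2239990234375), 88.7468032836914) 27.42246718694617
bars ((469.6785888671875, 373.7379150390625), (180.93551635742188, 289.1578063964844), 88.68580627441406)
floor tilt [-0.09175683 -0.13768471] 7.159673551070514
```

View pics/v13.png

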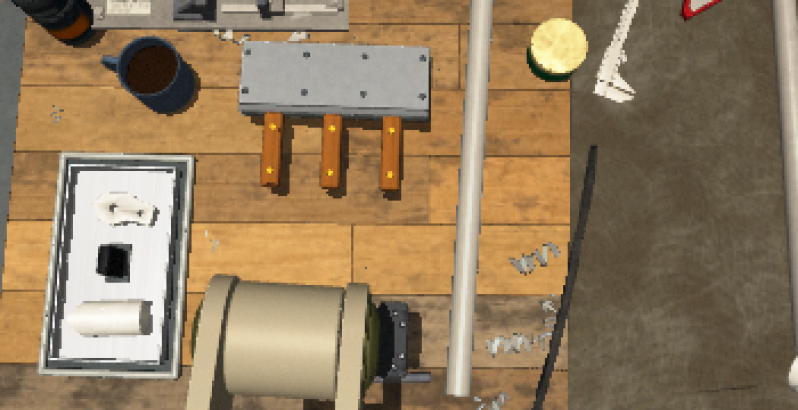

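Picture 13: all three scrapers are in the rack at (272,150), (331,150) and (391,150) px. The tray sits in the frame at (115,265) px with the offcut and the stacked dropouts in it, and the arm is clear. One last scraper check from the top camera, then I'll hand in.

Run:
```python
from h import *
inrack(snap('top')); print(workorder.finish_job())
```

```text
22 handle x [559.1 651.9] y [10.1 33.1] pitch 1.57 ztop 71.2
97 handle x [561.3 651.4] y [ 84.7 108.2] pitch 1.36 ztop 70.9
172 handle x [563.5 652.5] y [159.  183.7] pitch 1.19 ztop 70.9
the job is handed in; nothing more can be done
None
```

The bench is cleared and the job is handed in at about 72 s of the 210 s allowed; no verdict was reported. All six items were present, and I saw no knocked part or grip slip.

- **Scrapers:** each went blade-first into its own slot and was pushed until the shoulder met the lips with about 11–12 N. The wrist camera put each handle end within about 0.5 mm of the home position. The top camera read about 1.5–2 mm further out, which is within its calibration. The handles droop about 1–1.5° in the slots.
- **Parts and tray:** the offcut went in one end of the tray and the two dropouts, stacked, in the other, all before the tray was lifted. I then carried it level and set it down on the stand.
- **Tray position:** it sits about 1 mm off the centre of the bar frame, tilted less than 0.2°. The last picture shows it inside the frame with the offcut and the dropout stack in it.
- **Mug, flux tin and arm:** the mug and flux tin were not touched. The gripper is open and the arm is clear of everything.

The one unplanned contact was the open fingertips touching the table, at about 27 N, while reaching for the second dropout. I backed off at once and nothing moved.

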